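# Seat the mixing pot and hold its bayonet lid at the vent position

## Task

Seat the white mixing pot fully down on the grey mixer base, with the base's two pegs through the holes of the pot's foot. Then drop the black bayonet lid fully into the pot's mouth and turn it clockwise (seen from above) half of the way towards its lock, so that its bar handle lines up with the two pegs (the vent position), never as far as the lock click. Finish while still gripping the lid by its bar and holding it still there; do not disturb the bottles, the cup and the screwdriver.

Things in the scene. Friction and masses are not known exactly. Their poses are not given: they have to be found in the camera images.
- base: Mixer base, fixed to the bench at an unknown yaw: grey block 120 x 120 mm, 30 mm high, black panel on its -x face. Origin: centre of its underside, z up, x and y along its sides. Two brass pegs, 8 mm diameter, 14 mm tall with tapered tips, stand on its top at (+32,+32) and (-32,-32) mm.
- pot: Loose white pot, 175 to 325 g. Square foot 90 x 90 x 8 mm with two 11 mm through holes at (+32,+32) and (-32,-32) mm for the pegs (fits two ways, half a turn apart). Round body on it: 66 mm outer diameter, up to 90 mm height, to be gripped across near the top. Origin: centre of the foot's underside, z up, x, y along its sides. Seated: 30 mm above the base's origin.
- pot_mouth (a point): Centre of the pot's mouth, 90 mm above its origin, axes as the pot's. A 46 mm hole in an inward flange 6 mm thick; below it the inside is 60 mm wide. Two opposite gaps in the flange, about 14 mm wide, at the pot's +y and -y, let the lid's lugs down.
- pot_track (a point): Point on the pot's axis 75 mm above its origin, where the lugs turn under the flange: clockwise seen from above by 90 degrees from the gaps (y) to the lock (x); the other way a stop allows only some 20. Bumps that lift the lid 2 mm (the lock click) are met after about 58 degrees. Half-way (vent) is 45 degrees: handle along the diagonal through the two peg holes.
- lid: Loose black lid, 80 g, 47.5 mm high, standing on its plug (40 mm diameter, tapered to 34 at its foot, 14.5 mm high). At the plug's foot two lugs, 8 mm wide, 5 mm thick, reach along +x and -x to 26.5 mm from the axis. Then a 64 mm disc, 14.5 to 19.5 mm high, which comes to lie on the pot's rim. Origin: centre of the plug's underside, z up. Half a turn makes no difference. Fully in: 75.5 mm above the pot's origin.
- lid_grip (a point): Grip point on the lid's axis, 41.5 mm above its origin, in the bar handle: 50 mm long along the lid's x (same direction as the lugs), 12 mm wide in y, from 19.5 to 47.5 mm height. In the pot the lid turns with light friction, without a spring.
- tint_a: Bystander: black tint bottle, 48 mm diameter, 140 mm high with a pointed spout. Origin at the centre of its underside.
- tint_b: Bystander: a second bottle like tint_a. Origin at the centre of its underside.
- cup: Bystander: clear plastic cup, 80 mm across the rim, 80 mm high. Origin at the centre of its underside.
- driver: Bystander: screwdriver with green handle lying on the bench beyond the base, roughly along y. x along its length.
Things that resemble listed ones, but are neither listed nor needed, are in the scene too. Leave any yellow look-alike of the lid alone.

How it is judged:
On the way, in this order (a step that is already met when the one before it is completed fails the run):
1. the pot stands fully seated on the base, pegs in its foot, with the lid not yet in it (horizontal distance between pot and base below 0.004 m and z of pot in the frame of base between 0.027 and 0.0325 m and angle between pot's own z axis and vertical below 0.05 rad and angle between the x axis of pot and the x axis of base, either way round below 0.12 rad and not (horizontal distance between lid and pot below 0.004 m and z of lid in the frame of pot between 0.073 and 0.0785 m and angle between lid's own z axis and vertical below 0.08 rad)), for 0.2 s.
2. the lid is fully down in the pot's mouth, its lugs through the gaps (handle within 25 degrees of the pot's y axis) (horizontal distance between pot and base below 0.004 m and z of pot in the frame of base between 0.027 and 0.0325 m and angle between pot's own z axis and vertical below 0.05 rad and angle between the x axis of pot and the x axis of base, either way round below 0.12 rad and horizontal distance between lid and pot below 0.004 m and z of lid in the frame of pot between 0.073 and 0.0785 m and angle between lid's own z axis and vertical below 0.08 rad and angle between the x axis of lid and the y axis of pot, either way round below 0.44 rad), for 0.1 s.
At the end, for the whole second after the job is handed in: Pot seated on the base within 4 mm and 0.12 rad; lid in it, centred within 4 mm, flush within 3 mm, level, turned 45 (+-10) degrees from entry towards the lock, still, and gripped by the fingers with over 2 N; bottles and cup upright, they and the screwdriver within 30 mm of their places (horizontal distance between pot and base below 0.004 m and z of pot in the frame of base between 0.027 and 0.0325 m and angle between pot's own z axis and vertical below 0.05 rad and angle between the x axis of pot and the x axis of base, either way round below 0.12 rad and horizontal distance between lid and pot below 0.004 m and z of lid in the frame of pot between 0.073 and 0.0785 m and angle between lid's own z axis and vertical below 0.08 rad and angle between the x axis of lid and the x axis of pot, either way round between 0.61 and 0.96 rad and contact force between the fingers and lid above 2 N and angular speed of lid below 0.15 rad/s and linear speed of lid below 0.02 m/s and angle between each of tint_a, tint_b, cup's own z axis and vertical below 0.3 rad and distance of each of tint_a, tint_b, cup, driver from where it was at the start of the episode below 0.03 m); the arm keeps its last pose, push and grip.
It fails at once if the lid is turned over the lock click (more than about 70 degrees) (horizontal distance between lid and pot below 0.006 m and z of lid in the frame of pot between 0.06 and 0.081 m and angle between the x axis of lid and the x axis of pot, either way round below 0.33 rad).
It fails at once if a bottle, the cup or the screwdriver is disturbed (moved over 30 mm) (distance of any of tint_a, tint_b, cup, driver from where it was at the start of the episode above 0.03 m).
It also fails if it takes over 54 s, if anything falls off the work surface, if the arm or the gripper's body presses on something with over 40 N, if the wrist force passes 120 N, or if a joint passes its speed limit or range.

## Robot

A 6-joint arm with a two-finger parallel gripper is mounted at the origin on the work surface. World frame = base frame: x ahead of the robot, y to its left, z up, the work surface at z = 0. Lengths are in m, angles in rad, forces in N, time in s.
With the tool pointing down it reaches from about 0.375 to 0.9 m from the base axis. Payload 3.1 kg.
Tool frame: the origin (TCP) lies midway between the tips of the shut fingers; the grasp point (between the pads) lies 19 mm behind it; y points along the fingers, z is the direction in which the jaws open and shut, and the axes are right-handed (so a half turn about y gives the same grasp; the last joint's range is limited). The gripper opens to 85 mm and grips with 20 to 120 N. Pads are 22 mm wide; open, the fingers measure 114 mm over their backs; the gripper's body (76 mm by 85 mm) begins 54 mm behind the grasp point. The pads swing forward as they close: fully open they stand 13 mm farther back than shut.
Start: joints at [0.976, 0.527, 1.433, -0, 1.181, -0.178], TCP at [0.253, 0.571, 0.231] pointing down, gripper open.
Joint ranges: [-3.08, 3.08], [-0.75, 2.2], [0.22, 2.44], [-1.43, 4.57], [0, 2.65], [-2.85, 2.85]. Speed limits (rad/s): [2.79, 2.79, 3.14, 3.14, 3.14, 3.14].

## Interface

Orientations are given as [roll, pitch, yaw] about the fixed x, y, z axes, in that order (R = Rz(yaw) Ry(pitch) Rx(roll)).
In Python, from cell import arm gives the robot as it stands.
- The arm moves only by the tool apply_moves, never from a script. Its argument "deltas" is a list of rows, each a list of 7 numbers: the opening in per cent of the stroke, from 0 (shut) to 100 (fully open), then the shift along the tool's x, y, z in m, then the turn, a rotation vector about the tool's x, y, z in rad. In form: [[hand, x, y, z, wx, wy, wz], ...]. A call has 1 to 5 rows; each row is the pose to reach, as a shift and turn from the pose commanded when the call began, along the tool's axes at that moment; what a row does not reach only later rows make up. A row lasts 1/12 s, in which the tool goes at most 41.7 mm and 7.16 degrees, less where a joint would pass 70% of its speed; a pose out of reach is approached as far as the arm can. A call with a gripper value outside its range is refused whole. The fingers move at their own pace and stop on an object; the grip force is fixed at half the most. Time passes only in rows, so rows that repeat a pose let the fingers close. It gives the time, the measured TCP pose, the force and the opening at its end, in the units of the state.
- arm.read_state(): the state, without advancing time (a new reading comes with each control period).
- arm.capture(name): name is "scene" or "top" or "wrist"; returns a dict with "color" (400x640x3 uint8, blue, green, red), "fov_y" (degrees; the focal length in pixels is half the picture's height over the tangent of half this angle, whatever the lens; pixels are square), "cx", "cy" (the principal point, pixels), "position" and "orientation" of the camera in the world. Camera axes: x right, y down, z forward; pixel columns grow to the right and rows downward; lengths in m; the calibration is good to about 2 mm. A picture is of the moment at which its call begins. There is no depth.
- arm.sign_off(): hands the job in, once; it reports no verdict.
Trained networks look in the newest picture that a camera, given by its name, has taken for a name from the list of things; names that differ only in an ending like _2 or _b are one class to them, and where a whole thing is asked for, a point or a joint stands for the part that bears it (a point fixed in the world has none). Each returns a list of dicts, best first, with "confidence" (0 to 1); they miss things now and then, are a little off and sometimes report something else, mostly with a low value. They report only what shows in the picture. A call takes as long as a camera call. They do not tell look-alikes from the thing itself.
- arm.find_in(camera, label): "uv" ([column, row] in pixels, amid what is visible of it).
The state is a dict: "t": time; "joint_positions": joint angles; "qvel": joint speeds; "tau": joint torques, N m; "tool_pos": TCP position; "eef_rot": TCP orientation; "contact_force": force on the tool from outside, world axes, zero at the start; "wrist_torque": the same for the moment, N m; "width": opening from 0.0 (shut) to 1.0 (fully open).
Only numpy, scipy, OpenCV 4.12 (cv2) and the standard library are available. Lean on these libraries where they do the work, as an engineer would, in place of code of your own. Each camera call takes 0.05 s, during which the arm holds its last target.

## Working session

There is one attempt and no reset: what is moved stays moved. The work goes in short steps, Python scripts to look and compute and a tool call to move; the robot and the scene stay as the last step left them, time stands still between calls to the robot, and variables do not carry over. Pictures are saved under pics/ and viewed, and the job is handed in when it is done.

Besides the shell and the picture viewer there is one more tool, called after "Call:" by a JSON object that holds its "op" and its "data". apply_moves: Moves the arm, as the interface text tells. Its arguments: {"type":"object","properties":{"deltas":{"type":"array","items":{"type":"array","items":{"type":"number"}}}},"required":["deltas"]}

```bash
ls; mkdir -p pics
cat > h.py <<'E'
import numpy as np, cv2, json, pickle
from scipy.spatial.transform import Rotation as R
from cell import arm
E
python3 - <<'E'
from h import *
for n in ["scene","top","wrist"]:
    c=arm.capture(n); cv2.imwrite(f"pics/{n}0.png",c["color"]); pickle.dump(c,open(f"{n}0.pkl","wb"))
    print(n,{k:v for k,v in c.items() if k!="color"})
    for l in ["base","pot","pot_mouth","lid","lid_grip","tint_a","cup","driver"]:
        print(l,[(np.round(d["uv"]).tolist(),round(d["confidence"],2)) for d in arm.find_in(n,l)][:4])
print(arm.read_state())
E
```

```text
pics
scene {'fov_y': 45.37492870967318, 'cx': 314.61015652198654, 'cy': 200.2008070767876, 'position': array([0.939054  , 0.6260059 , 0.77693218]), 'orientation': array([-2.3392913 ,  0.01419896,  2.6265591 ])}
base [([336.0, 225.0], 0.72)]
pot []
pot_mouth [([414.0, 294.0], 0.6), ([294.0, 286.0], 0.34)]
lid [([326.0, 151.0], 0.83), ([276.0, 143.0], 0.74), ([290.0, 172.0], 0.64), ([234.0, 146.0], 0.59)]
lid_grip [([290.0, 170.0], 0.89), ([280.0, 145.0], 0.86), ([233.0, 147.0], 0.83)]
tint_a [([297.0, 287.0], 0.91), ([333.0, 311.0], 0.75)]
cup [([230.0, 176.0], 0.55)]
driver [([236.0, 242.0], 0.6)]
top {'fov_y': 52.46135195051095, 'cx': 324.6080705278206, 'cy': 198.56166257816017, 'position': array([0.54278139, 0.00922875, 0.9775674 ]), 'orientation': array([-3.06291668, -0.03433438, -1.59961676])}
base [([305.0, 220.0], 0.82)]
pot [([203.0, 238.0], 0.78)]
pot_mouth [([202.0, 238.0], 0.71), ([442.0, 227.0], 0.7)]
lid [([401.0, 264.0], 0.97), ([448.0, 184.0], 0.97), ([439.0, 231.0], 0.78)]
lid_grip [([397.0, 264.0], 0.89), ([436.0, 230.0], 0.88), ([387.0, 219.0], 0.88), ([451.0, 182.0]
[... 352 characters left out ...]
lid_grip []
tint_a []
cup []
driver []
{'t': 1.35, 'joint_positions': array([ 9.75525340e-01,  5.27526324e-01,  1.43268246e+00,  3.55195780e-05,
        1.18143785e+00, -1.78498790e-01]), 'qvel': array([ 0.00082339,  0.00068593, -0.00030894, -0.00048851,  0.00042087,
       -0.00062648]), 'tau': array([-9.94867951e-04, -4.42331350e+01, -1.78413731e+01, -2.07510070e-04,
        8.18993849e-04, -3.20848500e-06]), 'tool_pos': array([0.2529568 , 0.57149665, 0.2312998 ]), 'eef_rot': array([-1.57084362e+00,  4.19239287e-05, -4.16785683e-01]), 'contact_force': array([-0.4534179 ,  0.067398  ,  0.07124894]), 'wrist_torque': array([-0.01826263,  0.05818832,  0.02376633]), 'width': 1.0009554027404086}
```

View pics/top0.png

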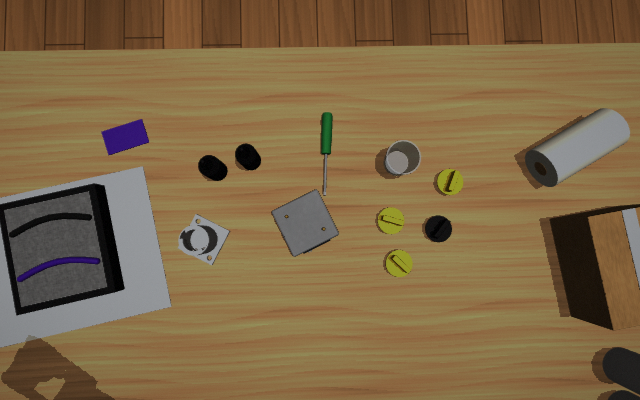

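View pics/scene0.png

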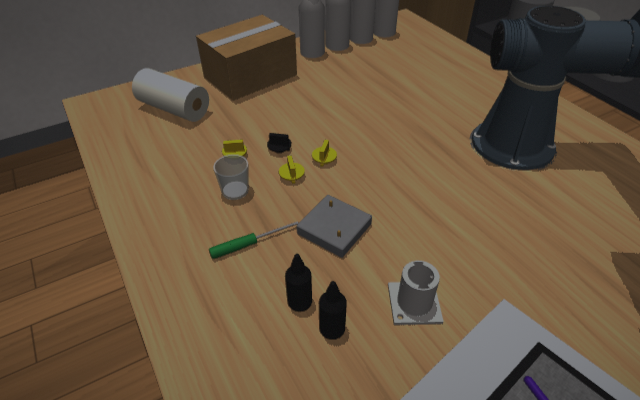

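The top view shows the pot at (203,238), the base at (305,222) with its pegs at (287,216) and (323,229), the black lid at (438,229), and three yellow look-alikes at (390,220), (449,182) and (399,263). The black one at (438,229) fits the description. I'll confirm it in an enlarged crop.

Run:
```python
import cv2,numpy as np
t=cv2.imread("pics/top0.png")
def crop(c,r,h=33): return cv2.resize(t[r-h:r+h,c-h:c+h],(390,390),interpolation=cv2.INTER_CUBIC)
cv2.imwrite("pics/crops0.png",cv2.resize(np.hstack([crop(203,240),crop(305,222,40)]),(780,390)))
l=cv2.convertScaleAbs(crop(438,229,22),alpha=2.2,beta=20)
cv2.imwrite("pics/lid0.png",l)
```

```text
(no output)
```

View pics/crops0.png

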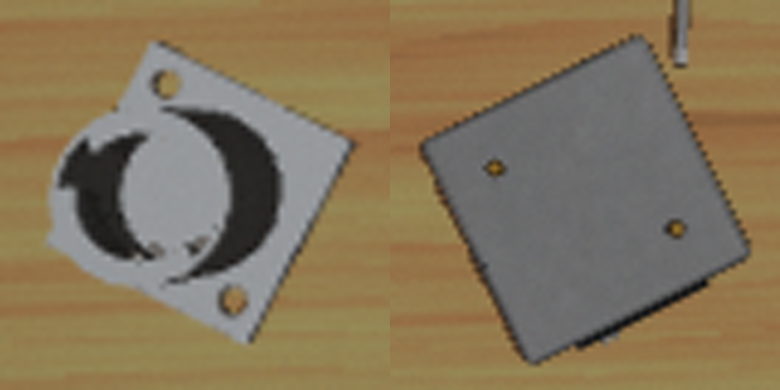

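View pics/lid0.png

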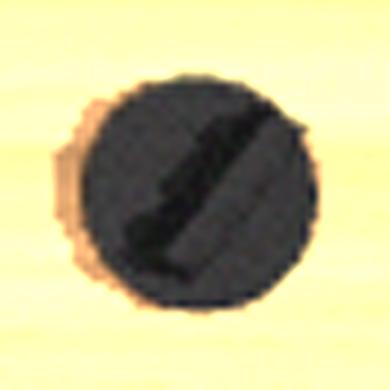

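The enlarged crop confirms (438,229) is the black lid, with its bar running lower-left to upper-right. The pot's holes and corners and the base's pegs are also clear. Next I'll fit their poses.

```bash
cat >> h.py <<'E'
from scipy.optimize import least_squares
def load(n): return pickle.load(open(n+".pkl","rb"))
def snap(n,name):
    c=arm.capture(n); cv2.imwrite(f"pics/{name}.png",c["color"]); pickle.dump(c,open(name+".pkl","wb")); return c
def proj(c,P):
    Rm=R.from_euler("xyz",c["orientation"]).as_matrix()
    q=(np.atleast_2d(P)-c["position"])@Rm
    f=200/np.tan(np.radians(c["fov_y"]/2))
    return np.c_[c["cx"]+f*q[:,0]/q[:,2], c["cy"]+f*q[:,1]/q[:,2]]
def unproj(c,uv,z):
    Rm=R.from_euler("xyz",c["orientation"]).as_matrix()
    f=200/np.tan(np.radians(c["fov_y"]/2))
    uv=np.atleast_2d(uv); d=np.c_[(uv-[c["cx"],c["cy"]])/f,np.ones(len(uv))]@Rm.T
    p=c["position"]; return p+d*((z-p[2])/d[:,2])[:,None]
def fit(obs,x0):
    # obs: list (cam, modelpts Nx3 (z incl.), uv Nx2); planar pose x,y,yaw
    def world(x,M):
        c,s=np.cos(x[2]),np.sin(x[2]); M=np.atleast_2d(M)
        return np.c_[x[0]+c*M[:,0]-s*M[:,1],x[1]+s*M[:,0]+c*M[:,1],M[:,2]]
    def r(x): return np.concatenate([(proj(c,world(x,M))-uv).ravel() for c,M,uv in obs])
    s=least_squares(r,x0); return s.x,s.fun.reshape(-1,2)
E
python3 - <<'E'
from h import *
c=load("top0")
P=lambda l:np.array(l)/5.909+[170,207]
B=lambda l:(np.array(l)-[390,0])/4.875+[265,182]
pc=P([[152,40],[355,143],[248,343],[48,240]]); ph=P([[166,84],[232,299]])
bc=B([[420,148],[640,36],[748,250],[530,362]]); bp=B([[495,167],[676,229]])
print("pot corners",unproj(c,pc,.008).round(4).tolist(),"holes",unproj(c,ph,.008).round(4).tolist())
print("base corners",unproj(c,bc,.03).round(4).tolist(),"pegs",unproj(c,bp,.044).round(4).tolist())
l=unproj(c,[np.array([200,193])/390*44+[416,207]],.0195);print("lid",l)
b=np.array([[130,265],[285,112]])/390*44+[416,207]; print("bar",unproj(c,b,.0475))
# other objs
for n,uv,z in [("tints",[[215,170],[250,159]],.07),("cup",[[397,162]],.0),("drv",[[326,115],[325,195]],.01)]: print(n,unproj(c,uv,z).round(3).tolist())
E
```

```text
pot corners [[0.5902, 0.2796, 0.008], [0.5468, 0.1994, 0.008], [0.4689, 0.2424, 0.008], [0.5119, 0.3208, 0.008]] holes [[0.5724, 0.2742, 0.008], [0.4864, 0.2486, 0.008]]
base corners [[0.5876, 0.0999, 0.03], [0.6387, -0.0065, 0.03], [0.5346, -0.0553, 0.03], [0.4847, 0.0498, 0.03]] pegs [[0.5771, 0.0635, 0.044], [0.5456, -0.0208, 0.044]]
lid [[ 0.53825719 -0.29483256  0.0195    ]]
bar [[ 0.52027672 -0.26662192  0.0475    ]
 [ 0.55881813 -0.30944012  0.0475    ]]
tints [[0.684, 0.219, 0.07], [0.707, 0.141, 0.07]]
cup [[0.704, -0.207, 0.0]]
drv [[0.822, -0.035, 0.01], [0.627, -0.027, 0.01]]
```

```bash
cat >> h.py <<'E'
def delta(pos,yaw_deg,st=None):
    st=st or arm.read_state(); Rt=R.from_euler("xyz",st["eef_rot"]); T=R.from_euler("xyz",[-np.pi/2,0,np.radians(yaw_deg)])
    d=Rt.inv().apply(np.array(pos)-st["tool_pos"]); w=(Rt.inv()*T).as_rotvec()
    print("delta",d.round(4).tolist(),w.round(4).tolist(),"pos",st["tool_pos"].round(4),"yaw",np.degrees(st["eef_rot"]).round(2),"t",st["t"])
E
python3 -c "
from h import *
delta([0.5295,0.261,0.21],-28)"
```

```text
delta [0.3786, 0.0213, -0.172] [0.0, 0.0719, -0.0] pos [0.253  0.5715 0.2313] yaw [-90.     0.   -23.88] t 1.35
```

Call:
{"op": "apply_moves", "data": {"deltas": [[100, 0.076, 0.004, -0.034, 0, 0.014, 0], [100, 0.151, 0.008, -0.069, 0, 0.029, 0], [100, 0.227, 0.013, -0.103, 0, 0.043, 0], [100, 0.303, 0.017, -0.138, 0, 0.058, 0], [100, 0.379, 0.021, -0.172, 0, 0.072, 0]]}}

```text
t: 1.77
tool_pos: [0.3922, 0.4148, 0.2209]
eef_rot: [-1.57, -0.0, -0.489]
contact_force: [0.5, 0.1, 0.3]
width: 1.001
```

```bash
python3 -c "
from h import *
delta([0.5295,0.261,0.21],-28)"
```

```text
delta [0.1934, 0.0109, -0.0713] [-0.0004, -0.0001, 0.0002] pos [0.3922 0.4148 0.2209] yaw [-8.998e+01 -1.000e-02 -2.800e+01] t 1.7667
```

Call:
{"op": "apply_moves", "data": {"deltas": [[100, 0.193, 0.011, -0.071, 0, 0, 0], [100, 0.193, 0.011, -0.071, 0, 0, 0], [100, 0.193, 0.011, -0.071, 0, 0, 0], [100, 0.193, 0.011, -0.071, 0, 0, 0], [100, 0.193, 0.011, -0.071, 0, 0, 0]]}}

```text
t: 2.18
tool_pos: [0.5299, 0.2609, 0.2099]
eef_rot: [-1.57, -0.0, -0.489]
contact_force: [1.1, 0.6, -1.0]
width: 0.998
```

```bash
python3 -c "
from h import *
delta([0.5295,0.261,0.21],-28)
snap('wrist','w1');snap('scene','s1')
print(arm.find_in('wrist','pot'),arm.find_in('wrist','pot_mouth'))
delta([0.5295,0.261,0.21],-28)
"
```

```text
delta [-0.0004, -0.0001, -0.0] [-0.0003, -0.0006, 0.0005] pos [0.5299 0.2609 0.2099] yaw [-8.998e+01 -3.000e-02 -2.803e+01] t 2.1833
[{'uv': [320.5, 177.7], 'confidence': 0.74}] [{'uv': [317.9, 176.2], 'confidence': 0.86}]
delta [0.0009, -0.0004, -0.0005] [0.0001, -0.0031, -0.0009] pos [0.5289 0.2618 0.2096] yaw [-9.001e+01  5.000e-02 -2.817e+01] t 2.3833
```

View pics/w1.png

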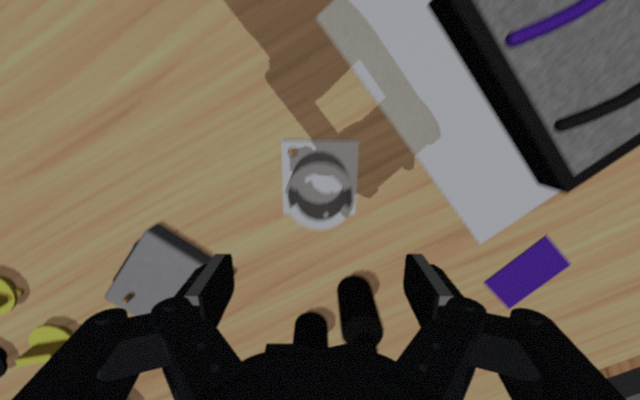

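The wrist view shows the pot's mouth at (319,180), square to the image, with the base lower left and the bottles at bottom centre. I'll cross-check the pose with the wrist and scene cameras.

Run:
```python
from h import *
w=cv2.imread("pics/w1.png"); s=cv2.imread("pics/s1.png")
a=cv2.resize(w[125:245,260:380],(480,480),interpolation=cv2.INTER_CUBIC)
b=cv2.resize(s[245:335,375:455],None,fx=3.6,fy=5.333,interpolation=cv2.INTER_CUBIC)
b=cv2.resize(s[245:335,375:455],(320,360),interpolation=cv2.INTER_CUBIC)
o=np.zeros((480,800,3),np.uint8);o[:,:480]=a;o[:360,480:]=b
cv2.imwrite("pics/c1.png",o)
c=load("w1"); print(c["position"],c["orientation"]); print(unproj(c,[[318,177],[320.5,178]],.09),proj(c,[[.5295,.261,.21],[.5295,.261,.09],[.5295,.261,.008]]))
```

```text
[0.46360903 0.29665865 0.35405833] [ 2.84372405e+00 -1.66411683e-05  1.08242769e+00]
[[0.51326161 0.269941   0.09      ]
 [0.51517712 0.2715396  0.09      ]] [[317.27431434 256.07379107]
 [317.71248271 196.31578896]
 [317.84801635 177.83152514]]
```

View pics/c1.png

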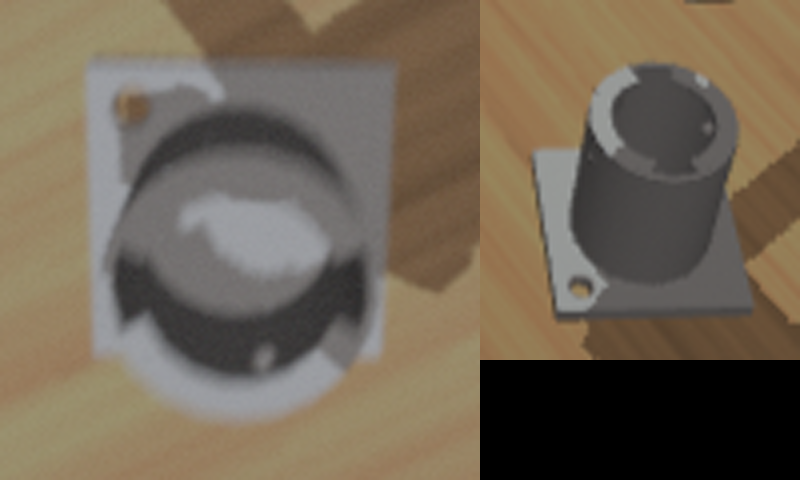

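Run:
```python
from h import *
t=load("top0");w=load("w1");s=load("s1")
P=lambda l:np.array(l)/5.909+[170,207]
W=lambda l:np.array(l)/4.+[260,125]
S=lambda l:(np.array(l)-[480,0])/4.+[375,245]
h=.045; x0=[.5295,.261,np.radians(-28)]
# order: NW.. corners model: yaw -28: (+,+) is hole top
C=dict(pp=[h,h,.008],pm=[h,-h,.008],mm=[-h,-h,.008],mp=[-h,h,.008])
for c,n in((t,'t'),(w,'w'),(s,'s')):
    x=x0;R2=R.from_euler('z',x[2]).as_matrix()
    print(n,{k:proj(c,R2@np.array(v)+[x[0],x[1],0]).round(1).tolist() for k,v in C.items()})
ot=(t,np.array([C['pp'],C['pm'],C['mm'],C['mp'],[.032,.032,.008],[-.032,-.032,.008]]),P([[152,40],[355,143],[248,343],[48,240],[166,84],[232,299]]))
print('top',fit([ot],x0))
ow=(w,np.array([C['mp'],C['mm'],[0,0,.09]]),W([[88,62],[395,65],[241,294]]))
print('wr',fit([ow],x0))
```

```text
t {'pp': [[195.7, 213.7]], 'pm': [[229.8, 230.6]], 'mm': [[212.0, 265.1]], 'mp': [[177.7, 248.0]]}
w {'pp': [[353.7, 213.0]], 'pm': [[282.0, 213.0]], 'mm': [[279.2, 140.0]], 'mp': [[356.4, 140.0]]}
s {'pp': [[393.4, 322.1]], 'pm': [[386.7, 281.8]], 'mm': [[432.5, 280.4]], 'mp': [[442.5, 320.6]]}
top (array([ 0.52942029,  0.26083434, -0.49653559]), array([[ 0.27885344, -0.1104268 ],
       [-0.16721261, -0.3291324 ],
       [-0.12119823,  0.19538325],
       [-0.44878704,  0.25896906],
       [ 0.18187135, -0.15988432],
       [ 0.28088474,  0.13622719]]))
wr (array([0.4900415 , 0.28510804, 2.64996292]), array([[  0.82548299,  36.27448158],
       [ -1.54291405,  35.76237978],
       [  0.5308571 , -51.77998083]]))
```

Run:
```python
from h import *
t=load("top0");w=load("w1");s=load("s1")
P=lambda l:np.array(l)/5.909+[170,207]
W=lambda l:np.array(l)/4.+[260,125]
S=lambda l:(np.array(l)-[480,0])/4.+[375,245]
h=.045; x0=[.5295,.261,np.radians(-28)]
C=dict(pp=[h,h,.008],pm=[h,-h,.008],mm=[-h,-h,.008],mp=[-h,h,.008])
ot=(t,np.array([C['pp'],C['pm'],C['mm'],C['mp'],[.032,.032,.008],[-.032,-.032,.008]]),P([[152,40],[355,143],[248,343],[48,240],[166,84],[232,299]]))
ow=(w,np.array([C['mm'],C['mp'],[0,0,.09],[-.032,-.032,.008]]),W([[88,62],[395,65],[241,294],[130,105]]))
os=(s,np.array([C['pm'],C['pp'],C['mp'],[0,0,.09],[.032,.032,.008]]),S([[533,150],[555,313],[752,309],[664,121],[579,287]]))
for o in([ow],[os],[ot,os,ow]):
  x,r=fit(o,x0);print(x.round(4),np.degrees(x[2]).round(2),r.round(1).tolist())
```

```text
[ 0.5317  0.2624 -0.5024] -28.79 [[-0.3, 0.0], [0.1, 0.4], [-0.2, -0.9], [0.5, 0.7]]
[ 0.5296  0.2642 -0.5117] -29.32 [[-0.1, 0.0], [-0.0, -0.3], [0.2, 0.2], [-0.3, 0.1], [0.2, -0.1]]
[ 0.5307  0.2626 -0.4988] -28.58 [[-0.4, -0.7], [-0.9, -0.8], [-0.9, -0.3], [-1.2, -0.3], [-0.5, -0.7], [-0.5, -0.4], [-1.4, -0.1], [-0.7, -0.4], [-0.6, -0.5], [-1.4, -0.3], [-0.6, -0.3], [-0.7, -0.6], [-0.3, -0.6], [-0.4, -1.8], [0.1, -0.0]]
```

Run:
```python
from h import *
t=load("top0");s=load("scene0")
B=lambda l:(np.array(l)-[390,0])/4.875+[265,182]
h=.06
im=cv2.imread("pics/scene0.png"); cv2.imwrite("pics/bs.png",cv2.resize(im[185:260,285:385],(800,600),interpolation=cv2.INTER_CUBIC))
ot=(t,np.array([[h,h,.03],[h,-h,.03],[-h,-h,.03],[-h,h,.03],[.032,.032,.044],[-.032,-.032,.044]]),B([[420,148],[640,36],[748,250],[530,362],[495,167],[676,229]]))
print(fit([ot],[.56,.02,.44]))
delta([.53,.262,.055],-28.6)
```

```text
(array([0.56140552, 0.02174254, 0.4430403 ]), array([[-0.80348773, -0.95092489],
       [ 0.05284257, -1.13793462],
       [ 1.23769352,  0.68810717],
       [-0.15156791,  1.42383525],
       [-0.3550141 ,  0.21408571],
       [ 0.04308255, -0.29038776]]))
delta [0.001, 0.1546, 0.0007] [0.0001, 0.0074, -0.0009] pos [0.5289 0.2618 0.2096] yaw [-9.001e+01  5.000e-02 -2.817e+01] t 2.3833
```

View pics/bs.png

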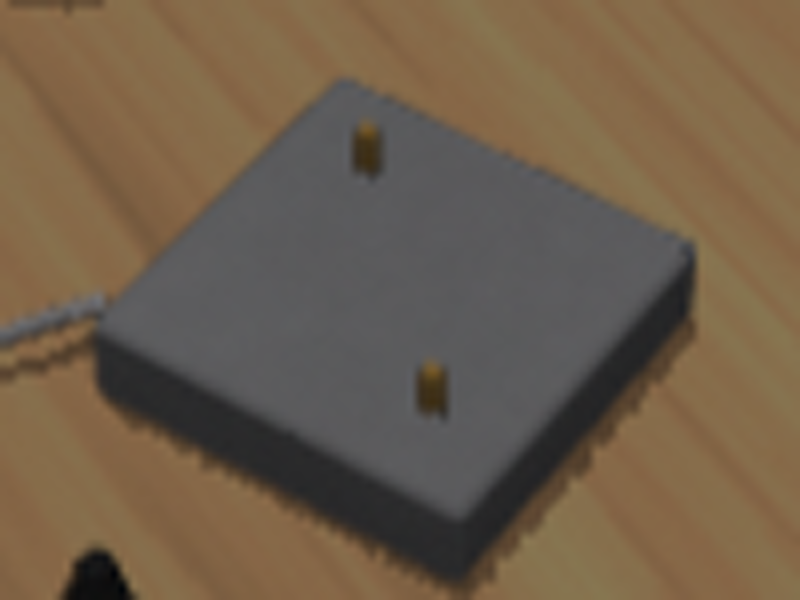

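Run:
```python
from h import *
t=load("top0");s=load("scene0")
B=lambda l:(np.array(l)-[390,0])/4.875+[265,182]
S=lambda l:np.array(l)/8.+[285,185]
h=.06
ot=(t,np.array([[h,h,.03],[h,-h,.03],[-h,-h,.03],[-h,h,.03],[.032,.032,.044],[-.032,-.032,.044]]),B([[420,148],[640,36],[748,250],[530,362],[495,167],[676,229]]))
Rz=R.from_euler('z',.443).as_matrix()
for k in([1,1],[1,-1],[-1,-1],[-1,1]): print(k,(proj(s,Rz@np.array([k[0]*h,k[1]*h,.03])+[.5614,.0217,0])-[285,185])*8)
os=(s,np.array([[h,h,.03],[h,-h,.03],[-h,-h,.03],[-h,h,.03],[.032,.032,.044],[-.032,-.032,.044],[.032,.032,.03],[-.032,-.032,.03]]),S([[98,330],[345,80],[692,243],[463,522],[432,364],[369,124],[433,413],[370,176]]))
for kk in ([0,1,2,3,4,5,6,7],):
  pass
print(fit([os],[.56,.02,.44]))
```

```text
[1, 1] [[458.45711416 515.06984272]]
[1, -1] [[ 79.52731617 319.51350212]]
[-1, -1] [[331.71885164  64.97764083]]
[-1, 1] [[697.45227415 235.01708991]]
(array([ 0.56046702,  0.02499194, -0.83726265]), array([[  2.15155226,   7.63792591],
       [-10.80813034,   1.26412952],
       [ -2.51953773,  -7.77063027],
       [ 11.98799311,  -2.97450877],
       [-22.7914889 ,  -7.51697581],
       [ 22.52603775,   8.4637112 ],
       [-22.83809976,  -9.11554412],
       [ 22.12802484,   6.49821803]]))
```

Call:
{"op": "apply_moves", "data": {"deltas": [[100, 0.001, 0.035, 0.001, 0, 0.007, 0], [100, 0.001, 0.075, 0.001, 0, 0.007, 0], [100, 0.001, 0.11, 0.001, 0, 0.007, 0], [100, 0.001, 0.14, 0.001, 0, 0.007, 0], [100, 0.001, 0.155, 0.001, 0, 0.007, 0]]}}

```text
t: 2.8
tool_pos: [0.5258, 0.2642, 0.0513]
eef_rot: [-1.575, 0.005, -0.493]
contact_force: [0.6, -0.5, -0.0]
width: 1.003
```

Run:
```python
from h import *
s=load("scene0")
S=lambda l:np.array(l)/8.+[285,185]
h=.06
os=(s,np.array([[h,-h,.03],[-h,-h,.03],[-h,h,.03],[h,h,.03],[.032,.032,.044],[-.032,-.032,.044],[.032,.032,.03],[-.032,-.032,.03]]),S([[98,330],[345,80],[692,243],[463,522],[432,364],[369,124],[433,413],[370,176]]))
print(fit([os],[.56,.02,.44]))
snap("wrist","w2"); snap("scene","s2")
delta([.53,.262,.055],-28.6)
```

```text
(array([0.56109918, 0.02528916, 0.43759994]), array([[-1.42817833, -0.45222615],
       [-0.54702507, -1.01759683],
       [ 1.79062752,  0.12418016],
       [ 0.27506185,  0.2865489 ],
       [ 0.32533102,  1.09002886],
       [-0.16997018,  1.00048424],
       [ 0.05442049, -0.50888372],
       [-0.35524881, -0.97184797]]))
delta [0.0045, -0.0032, 0.0001] [0.0051, 0.0057, -0.0057] pos [0.5259 0.2641 0.0519] yaw [-90.29   0.33 -28.27] t 2.9
```

View pics/w2.png

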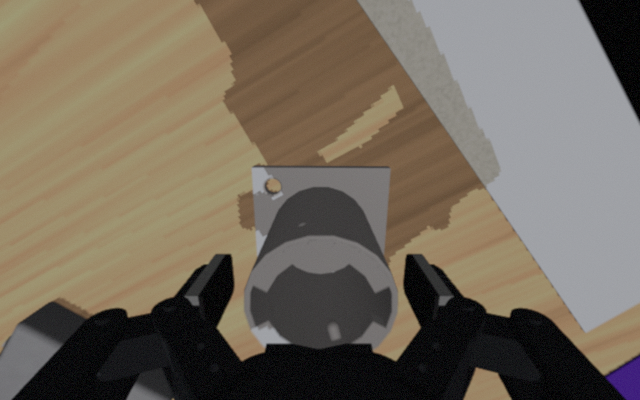

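View pics/s2.png

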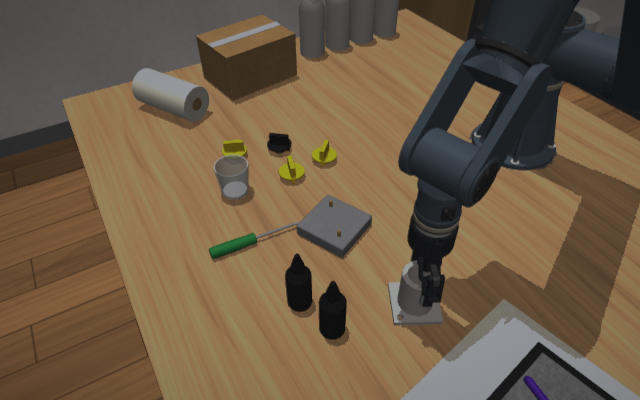

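The fingers straddle the pot's rim, whose centre is at (321,298). The arm sits about 4 mm short along tool x, so I'll correct that before closing.

Call:
{"op": "apply_moves", "data": {"deltas": [[100, 0.0045, -0.003, 0, 0.005, 0.006, -0.006], [100, 0.0045, -0.003, 0, 0.005, 0.006, -0.006], [100, 0.0045, -0.003, 0, 0.005, 0.006, -0.006]]}}

```text
t: 3.15
tool_pos: [0.5352, 0.2619, 0.06]
eef_rot: [-1.563, -0.009, -0.501]
contact_force: [-0.2, 0.5, -0.5]
width: 1.001
```

Run:
```python
from h import *
snap("wrist","w3")
delta([.53,.262,.055],-28.6)
```

```text
delta [-0.0045, 0.0048, -0.0022] [-0.0078, -0.0023, 0.0088] pos [0.535  0.2617 0.0599] yaw [-89.55  -0.5  -28.73] t 3.2
```

View pics/w3.png

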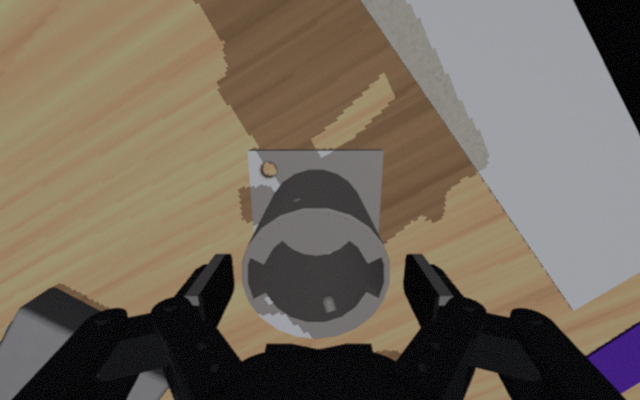

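Call:
{"op": "apply_moves", "data": {"deltas": [[100, 0, 0, 0, 0, 0, 0], [100, 0, 0, 0, 0, 0, 0], [100, 0, 0, 0, 0, 0, 0]]}}

```text
t: 3.45
tool_pos: [0.534, 0.2611, 0.0584]
eef_rot: [-1.565, -0.007, -0.502]
contact_force: [-0.2, -0.1, -0.3]
width: 0.998
```

Call:
{"op": "apply_moves", "data": {"deltas": [[100, 0, 0, 0, 0, 0, 0], [100, 0, 0, 0, 0, 0, 0], [100, 0, 0, 0, 0, 0, 0]]}}

```text
t: 3.7
tool_pos: [0.5337, 0.261, 0.0577]
eef_rot: [-1.566, -0.006, -0.502]
contact_force: [-0.0, -0.2, 0.1]
width: 0.999
```

```bash
cat >> h.py <<'E'
# commanded-pose bookkeeping
def setcmd():
    st=arm.read_state(); pickle.dump((st["tool_pos"],st["eef_rot"]),open("cmd.pkl","wb"))
def cmd(): return pickle.load(open("cmd.pkl","rb"))
def apply(row):
    p,e=cmd(); Rt=R.from_euler("xyz",e); p=p+Rt.apply(row[1:4]); e=(Rt*R.from_rotvec(row[4:7])).as_euler("xyz"); pickle.dump((p,e),open("cmd.pkl","wb"))
def plan(pos,yaw_deg):
    p,e=cmd(); st=arm.read_state()
    print("cmd",p.round(4),np.degrees(e).round(2),"| meas",st["tool_pos"].round(4),np.degrees(st["eef_rot"]).round(2),"t",round(st["t"],2),"F",st["contact_force"].round(1),"w",round(st["width"],3))
    delta(pos,yaw_deg,dict(tool_pos=p,eef_rot=e,t=0))
E
python3 -c "
from h import *
setcmd(); plan([.531,.262,.054],-28.6)"
```

```text
cmd [0.5337 0.261  0.0577] [-89.72  -0.34 -28.75] | meas [0.5337 0.261  0.0577] [-89.72  -0.34 -28.75] t 3.7 F [-0.  -0.2  0.1] w 0.999
delta [-0.0029, 0.0037, -0.0004] [-0.0048, -0.0026, 0.0059] pos [0.5337 0.261  0.0577] yaw [-89.72  -0.34 -28.75] t 0
```

Call:
{"op": "apply_moves", "data": {"deltas": [[100, -0.003, 0.0037, 0, -0.0048, -0.0026, 0.0059], [100, -0.003, 0.0037, 0, -0.0048, -0.0026, 0.0059], [60, -0.003, 0.0037, 0, -0.0048, -0.0026, 0.0059], [50, -0.003, 0.0037, 0, -0.0048, -0.0026, 0.0059], [40, -0.003, 0.0037, 0, -0.0048, -0.0026, 0.0059]]}}

```text
t: 4.12
tool_pos: [0.5313, 0.2627, 0.0545]
eef_rot: [-1.57, -0.0, -0.499]
contact_force: [0.2, 0.2, 2.7]
width: 0.766
```

Call:
{"op": "apply_moves", "data": {"deltas": [[40, 0, 0, 0, 0, 0, 0], [40, 0, 0, 0, 0, 0, 0], [40, 0, 0, 0, 0, 0, 0], [40, 0, 0, 0, 0, 0, 0]]}}

```text
t: 4.45
tool_pos: [0.5313, 0.2627, 0.0545]
eef_rot: [-1.57, -0.0, -0.499]
contact_force: [-0.9, 1.7, 5.8]
width: 0.767
```

```bash
python3 -c "
from h import *
apply([0,-0.003, 0.0037, 0, -0.0048, -0.0026, 0.0059]); plan([.531,.262,.054],-28.6); snap('wrist','w4')"
```

```text
cmd [0.5311 0.2624 0.054 ] [-90.    0.  -28.6] | meas [0.5313 0.2627 0.0545] [-8.996e+01 -2.000e-02 -2.860e+01] t 4.45 F [-0.9  1.7  5.8] w 0.767
delta [0.0001, 0.0, -0.0004] [-0.0, -0.0, -0.0] pos [0.5311 0.2624 0.054 ] yaw [-90.    0.  -28.6] t 0
```

View pics/w4.png

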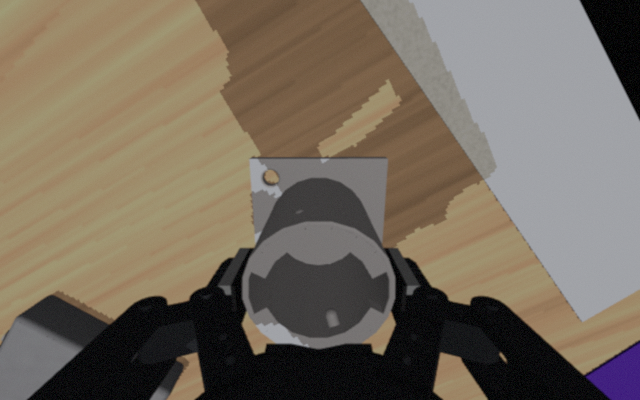

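The pot is gripped (width 0.767 = 65 mm, matching the 66 mm body). I'll lift it and carry it over.

Call:
{"op": "apply_moves", "data": {"deltas": [[40, 0, -0.01, 0, 0, 0, 0], [40, 0, -0.03, 0, 0, 0, 0], [40, 0, -0.055, 0, 0, 0, 0], [40, 0, -0.075, 0, 0, 0, 0], [40, 0, -0.085, 0, 0, 0, 0]]}}

```text
t: 4.92
tool_pos: [0.5322, 0.2627, 0.1414]
eef_rot: [-1.568, -0.003, -0.499]
contact_force: [0.7, -0.5, -2.0]
width: 0.767
```

```bash
python3 -c "
from h import *
apply([0,0,-.085,0,0,0,0]); plan([.5614,.0225,.139],25.3)"
```

```text
cmd [0.5311 0.2624 0.139 ] [-90.    0.  -28.6] | meas [0.5322 0.2627 0.1414] [-89.86  -0.15 -28.6 ] t 4.92 F [ 0.7 -0.5 -2. ] w 0.767
delta [0.1415, 0.0, -0.1961] [-0.0, -0.9408, -0.0] pos [0.5311 0.2624 0.139 ] yaw [-90.    0.  -28.6] t 0
```

Call:
{"op": "apply_moves", "data": {"deltas": [[40, 0.014, 0, -0.02, 0, -0.1, 0], [40, 0.032, 0, -0.045, 0, -0.22, 0], [40, 0.05, 0, -0.07, 0, -0.34, 0], [40, 0.068, 0, -0.095, 0, -0.46, 0], [40, 0.088, 0, -0.122, 0, -0.58, 0]]}}

```text
t: 5.33
tool_pos: [0.5491, 0.1123, 0.1385]
eef_rot: [-1.57, 0.001, 0.088]
contact_force: [0.7, 0.6, -1.4]
width: 0.77
```

```bash
python3 -c "
from h import *
apply([0,.088,0,-.122,0,-.58,0]); plan([.5614,.0225,.139],25.3)"
```

```text
cmd [0.5499 0.1132 0.139 ] [-90.     0.     4.63] | meas [0.5491 0.1123 0.1385] [-8.998e+01  8.000e-02  5.020e+00] t 5.33 F [ 0.7  0.6 -1.4] w 0.77
delta [0.0041, 0.0, -0.0913] [-0.0, -0.3608, -0.0] pos [0.5499 0.1132 0.139 ] yaw [-90.     0.     4.63] t 0
```

Call:
{"op": "apply_moves", "data": {"deltas": [[40, 0.001, 0, -0.03, 0, -0.12, 0], [40, 0.003, 0, -0.06, 0, -0.24, 0], [40, 0.004, 0, -0.085, 0, -0.33, 0], [40, 0.004, 0, -0.091, 0, -0.361, 0], [40, 0.004, 0, -0.091, 0, -0.361, 0]]}}

```text
t: 5.75
tool_pos: [0.5613, 0.0205, 0.1385]
eef_rot: [-1.571, 0.001, 0.439]
contact_force: [-0.2, -0.0, -1.7]
width: 0.766
```

Call:
{"op": "apply_moves", "data": {"deltas": [[40, 0, 0, 0, 0, 0, 0], [40, 0, 0, 0, 0, 0, 0], [40, 0, 0, 0, 0, 0, 0]]}}

```text
t: 6.0
tool_pos: [0.5608, 0.024, 0.1388]
eef_rot: [-1.57, 0.0, 0.443]
contact_force: [1.2, 0.6, -1.5]
width: 0.763
```

```bash
python3 -c "
from h import *
apply([0,.004,0,-.091,0,-.361,0]); plan([.5614,.0225,.139],25.3)
for n in ['scene','wrist','top']: snap(n,n[0]+'5')"
```

```text
cmd [0.5613 0.0228 0.139 ] [-90.     0.    25.31] | meas [0.5608 0.024  0.1388] [-8.996e+01  2.000e-02  2.536e+01] t 6.0 F [ 1.2  0.6 -1.5] w 0.763
delta [-0.0, 0.0, -0.0003] [-0.0, 0.0002, -0.0] pos [0.5613 0.0228 0.139 ] yaw [-90.     0.    25.31] t 0
```

View pics/s5.png

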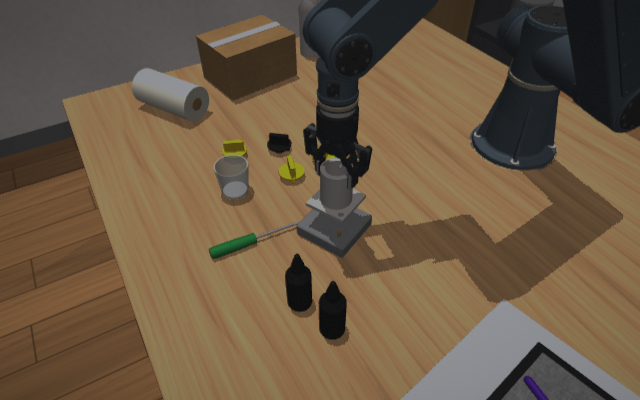

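View pics/w5.png

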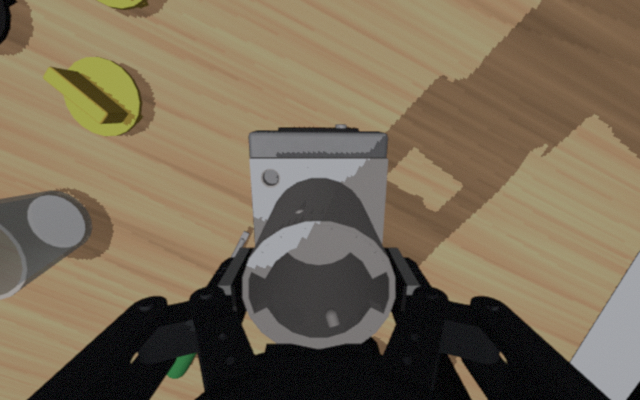

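View pics/t5.png

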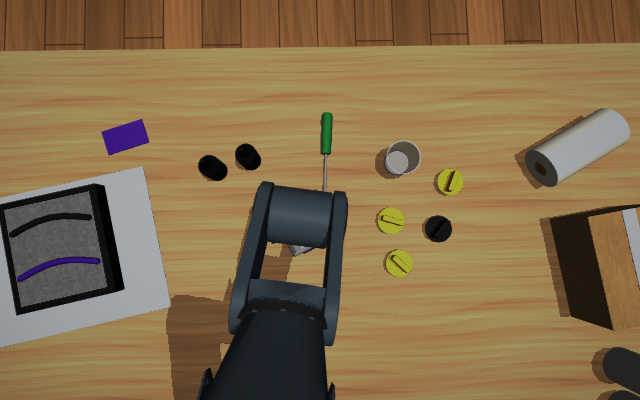

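Run:
```python
from h import *
w=cv2.imread("pics/w5.png"); s=cv2.imread("pics/s5.png")
cv2.imwrite("pics/w5c.png",cv2.resize(w[115:215,238:398],(800,500),interpolation=cv2.INTER_CUBIC))
cv2.imwrite("pics/s5c.png",cv2.resize(s[155:255,285:385],(600,600),interpolation=cv2.INTER_CUBIC))
```

```text
(no output)
```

View pics/w5c.png

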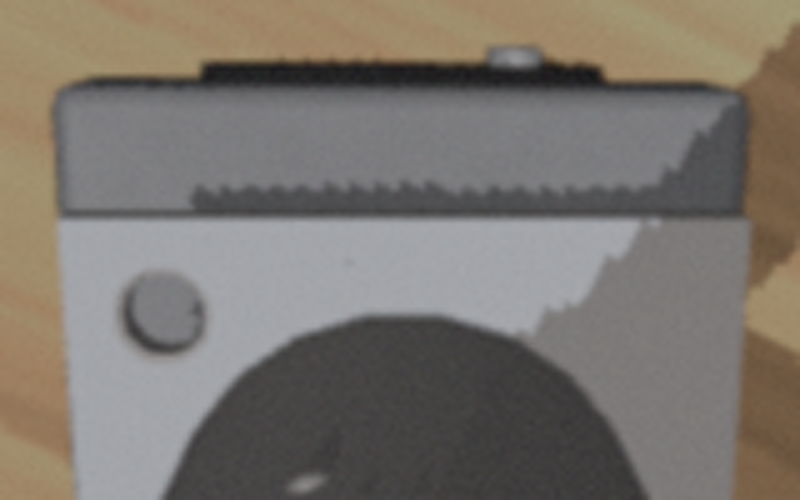

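View pics/s5c.png

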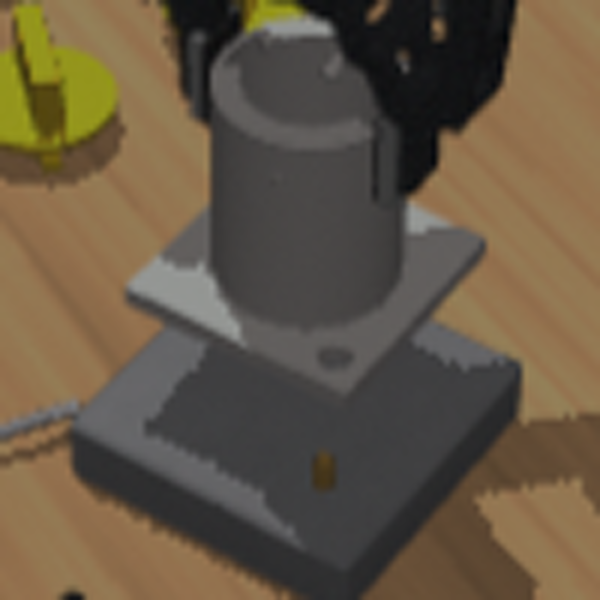

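Run:
```python
from h import *
w=load("w5");s=load("s5")
W=lambda l:np.array(l)/5.+[238,115]
S=lambda l:np.array(l)/6.+[285,155]
g=.06;h=.045;z=.0923;k=.032
x0=[.561,.022,.443]
def show(n,o):
    x,r=fit(o,x0);print(n,x[:2].round(4),np.degrees(x[2]).round(2),r.round(1).tolist())
Rz=R.from_euler('z',.443).as_matrix()
for q in([h,h],[h,-h],[-h,-h],[-h,h]): 
  X=Rz@np.array([*q,z])+[.561,.022,0];print(q,((proj(w,X)-[238,115])*5).round(),((proj(s,X)-[285,155])*6).round())
show("w base",[(w,np.array([[-g,-g,.03],[-g,g,.03]]),W([[55,86],[750,86]]))])
show("w pot",[(w,np.array([[-h,-h,z],[-h,h,z],[-k,-k,z]]),W([[60,217],[751,217],[163,312]]))])
show("s base",[(s,np.array([[g,-g,.03],[-g,g,.03],[g,g,.03],[k,k,.044]]),S([[73,437],[521,366],[346,577],[323,452]]))])
show("s pot",[(s,np.array([[h,-h,z],[h,h,z],[-h,h,z],[k,k,z]]),S([[127,290],[346,388],[485,240],[336,357]]))])
```

```text
[0.045, 0.045] [[685. 825.]] [[337. 395.]]
[0.045, -0.045] [[ 82. 825.]] [[115. 287.]]
[-0.045, -0.045] [[ 39. 222.]] [[262. 142.]]
[-0.045, 0.045] [[725. 223.]] [[478. 239.]]
w base [0.5611 0.0252] 25.43 [[-1.4, 0.1], [1.4, 0.1]]
w pot [0.559  0.0243] 25.32 [[0.2, -0.3], [-0.5, -0.0], [0.4, 0.2]]
s base [0.5628 0.0258] 26.18 [[-1.8, -1.0], [0.7, -0.6], [0.7, -0.3], [0.3, 1.6]]
s pot [0.5582 0.0235] 25.88 [[-0.4, -0.4], [0.3, 1.0], [0.2, -0.4], [-0.1, -0.4]]
```

```bash
python3 -c "
from h import *
plan([.563,.0246,.105],25.4)"
```

```text
cmd [0.5613 0.0228 0.139 ] [-90.     0.    25.31] | meas [0.5611 0.0239 0.139 ] [-89.99  -0.    25.39] t 6.15 F [ 0.5 -0.1 -2.3] w 0.765
delta [0.0023, 0.034, 0.0009] [-0.0, -0.0015, -0.0] pos [0.5613 0.0228 0.139 ] yaw [-90.     0.    25.31] t 0
```

Call:
{"op": "apply_moves", "data": {"deltas": [[40, 0.002, 0.01, 0, 0, 0, 0], [40, 0.002, 0.02, 0, 0, 0, 0], [40, 0.002, 0.03, 0, 0, 0, 0], [40, 0.002, 0.034, 0, 0, 0, 0], [40, 0.002, 0.034, 0, 0, 0, 0]]}}

```text
t: 6.57
tool_pos: [0.5617, 0.024, 0.103]
eef_rot: [-1.568, 0.003, 0.442]
contact_force: [-1.0, 0.9, -1.9]
width: 0.764
```

Call:
{"op": "apply_moves", "data": {"deltas": [[40, 0, 0, 0, 0, 0, 0], [40, 0, 0, 0, 0, 0, 0], [40, 0, 0, 0, 0, 0, 0], [40, 0, 0, 0, 0, 0, 0]]}}

```text
t: 6.9
tool_pos: [0.5635, 0.0236, 0.1055]
eef_rot: [-1.571, -0.001, 0.442]
contact_force: [-0.1, -0.3, -2.1]
width: 0.769
```

```bash
python3 -c "
from h import *
setcmd();plan([.563,.0248,.105],25.4)
w=snap('wrist','w6')['color'];s=snap('scene','s6')['color']
cv2.imwrite('pics/w6c.png',cv2.resize(w[115:215,238:398],(800,500),interpolation=cv2.INTER_CUBIC))
cv2.imwrite('pics/s6c.png',cv2.resize(s[165:265,285:385],(600,600),interpolation=cv2.INTER_CUBIC))
"
```

```text
cmd [0.5635 0.0236 0.1055] [-9.003e+01 -6.000e-02  2.530e+01] | meas [0.5635 0.0236 0.1055] [-9.003e+01 -6.000e-02  2.530e+01] t 6.9 F [-0.1 -0.3 -2.1] w 0.769
delta [0.0, 0.0005, 0.0013] [0.0005, -0.0017, 0.0011] pos [0.5635 0.0236 0.1055] yaw [-9.003e+01 -6.000e-02  2.530e+01] t 0
```

View pics/w6c.png

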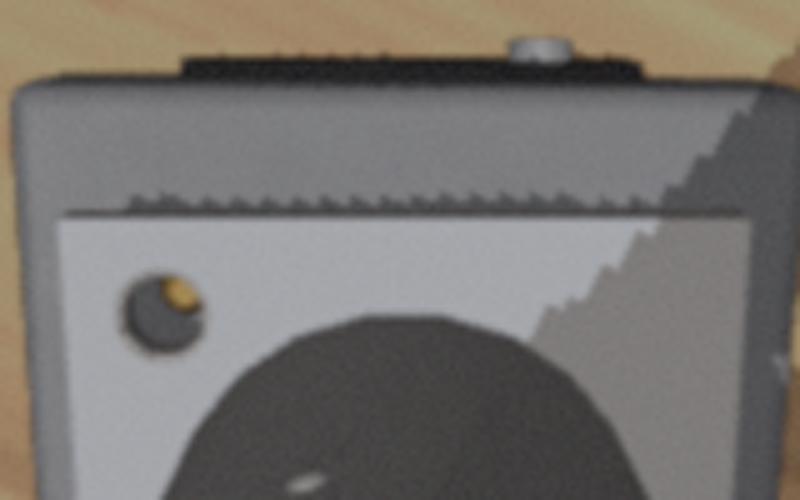

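View pics/s6c.png

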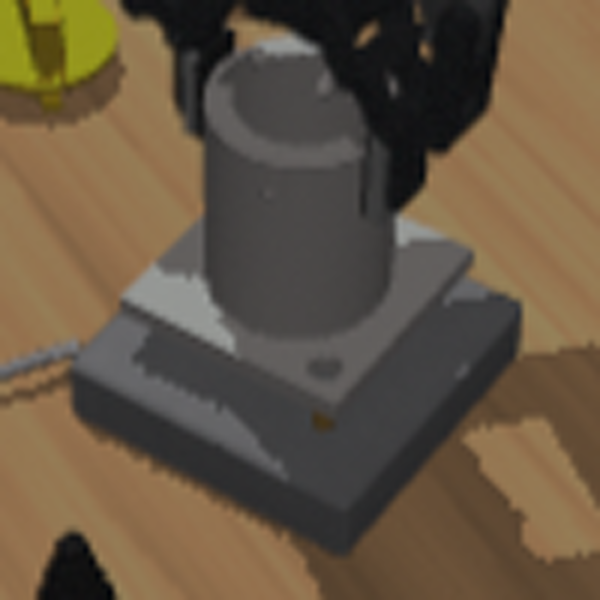

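Run:
```python
from h import *
w=load("w6");s=load("s6")
W=lambda l:np.array(l)/5.+[238,115]
S=lambda l:np.array(l)/6.+[285,165]
print("hole",unproj(w,W([163,312]),.059),"peg",unproj(w,W([181,292]),.044))
print("scene hole",unproj(s,S([326,367]),.059),"peg", unproj(s,S([323,424]),.037))
g=.06;h=.045;z=.059;k=.032;x0=[.561,.022,.443]
def show(n,o):
    x,r=fit(o,x0);print(n,x[:2].round(4),np.degrees(x[2]).round(2),r.round(1).tolist())
show("w base",[(w,np.array([[-g,-g,.03]]*1+[[-g,g,.03]]),W([[12,82],[805,82]]))])
show("w pot",[(w,np.array([[-h,-h,z],[-h,h,z],[-k,-k,z]]),W([[58,217],[751,217],[163,312]]))])
show("s base",[(s,np.array([[g,-g,.03],[-g,g,.03],[g,g,.03]]),S([[73,375],[521,304],[346,517]]))])
show("s pot",[(s,np.array([[h,-h,z],[h,h,z],[-h,h,z],[k,k,z]]),S([[121,304],[335,405],[473,256],[326,367]]))])
plan([.563,.0248,.105],25.4)
```

```text
hole [[ 0.54631462 -0.01896747  0.059     ]] peg [[ 0.54650584 -0.01864299  0.044     ]]
scene hole [[0.57609919 0.066557   0.059     ]] peg [[0.57988799 0.0716505  0.037     ]]
w base [0.5612 0.0244] 25.36 [[-2.5, 0.2], [2.5, 0.2]]
w pot [0.5617 0.0238] 25.27 [[0.4, -0.3], [-0.6, -0.1], [0.2, 0.3]]
s base [0.5631 0.0267] 26.16 [[-1.7, -0.4], [0.9, 0.0], [0.8, 0.1]]
s pot [0.5619 0.0246] 25.55 [[-0.3, -0.5], [0.3, 0.6], [0.2, -0.6], [-0.2, 0.4]]
cmd [0.5635 0.0236 0.1055] [-9.003e+01 -6.000e-02  2.530e+01] | meas [0.5634 0.0237 0.1055] [-9.002e+01 -5.000e-02  2.531e+01] t 7.0 F [ 1.   0.1 -1.8] w 0.765
delta [0.0, 0.0005, 0.0013] [0.0005, -0.0017, 0.0011] pos [0.5635 0.0236 0.1055] yaw [-9.003e+01 -6.000e-02  2.530e+01] t 0
```

The peg tip shows inside the foot's hole (crop (180,293), hole centre (163,312)), and unprojected they agree to 0.4 mm. I'll lower the pot slowly.

Call:
{"op": "apply_moves", "data": {"deltas": [[40, 0, 0.004, 0.0006, 0, -0.001, 0], [40, 0, 0.008, 0.0006, 0, -0.001, 0], [40, 0, 0.011, 0.0006, 0, -0.001, 0], [40, 0, 0.013, 0.0006, 0, -0.001, 0], [40, 0, 0.014, 0.0006, 0, -0.001, 0]]}}

```text
t: 7.42
tool_pos: [0.5625, 0.0243, 0.0904]
eef_rot: [-1.57, 0.001, 0.443]
contact_force: [1.0, 0.2, -1.8]
width: 0.762
```

Call:
{"op": "apply_moves", "data": {"deltas": [[40, 0, 0.001, 0, 0, 0, 0], [40, 0, 0.002, 0, 0, 0, 0], [40, 0, 0.002, 0, 0, 0, 0]]}}

```text
t: 7.67
tool_pos: [0.5628, 0.0243, 0.0889]
eef_rot: [-1.571, -0.0, 0.443]
contact_force: [-0.7, -0.8, -1.8]
width: 0.769
```

No contact force with the foot about 10 mm down the pegs. Next I'll seat it.

Call:
{"op": "apply_moves", "data": {"deltas": [[40, 0, 0.002, 0, 0, 0, 0], [40, 0, 0.004, 0, 0, 0, 0], [40, 0, 0.005, 0, 0, 0, 0], [40, 0, 0.005, 0, 0, 0, 0]]}}

```text
t: 8.0
tool_pos: [0.5629, 0.0243, 0.0845]
eef_rot: [-1.571, -0.0, 0.443]
contact_force: [-0.9, 0.6, 1.9]
width: 0.767
```

```bash
python3 -c "
from h import *
s=snap('scene','s7')['color'];w=snap('wrist','w7')['color']
a=cv2.resize(s[165:265,285:385],(400,400),interpolation=cv2.INTER_CUBIC)
b=cv2.resize(w[115:215,238:338],(400,400),interpolation=cv2.INTER_CUBIC)
cv2.imwrite('pics/c7.png',np.hstack([a,b]))
print(arm.read_state()['contact_force'],arm.read_state()['tool_pos'])
"
```

```text
[-1.22580972  0.40506811  2.63362088] [0.56295023 0.02430463 0.0844521 ]
```

View pics/c7.png

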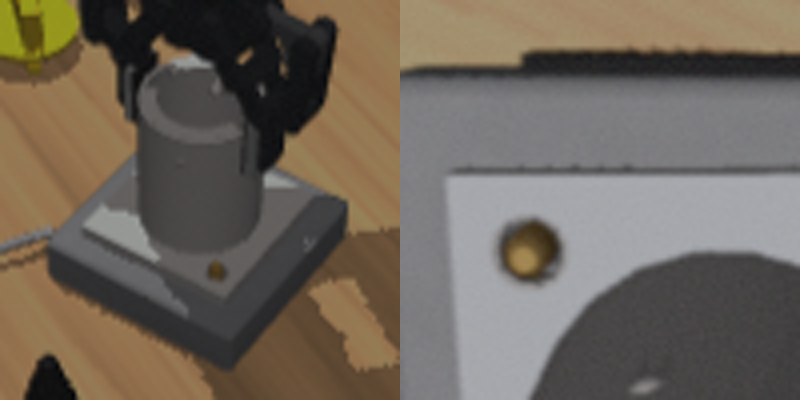

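Seated: both brass pegs show through the foot's holes, at (216,270) and (530,250) in the crop, and contact is light. Now I'll release and rise.

Call:
{"op": "apply_moves", "data": {"deltas": [[100, 0, 0, 0, 0, 0, 0], [100, 0, 0, 0, 0, 0, 0], [100, 0, 0, 0, 0, 0, 0], [100, 0, 0, 0, 0, 0, 0]]}}

```text
t: 8.43
tool_pos: [0.563, 0.0243, 0.084]
eef_rot: [-1.571, -0.0, 0.443]
contact_force: [-0.5, -0.3, -0.6]
width: 1.001
```

Call:
{"op": "apply_moves", "data": {"deltas": [[100, 0, -0.02, 0, 0, 0, 0], [100, 0, -0.05, 0, 0, 0, 0], [100, 0, -0.085, 0, 0, 0, 0], [100, 0, -0.12, 0, 0, 0, 0], [100, 0, -0.135, 0, 0, 0, 0]]}}

```text
t: 8.85
tool_pos: [0.5651, 0.024, 0.2235]
eef_rot: [-1.575, -0.006, 0.443]
contact_force: [0.7, -0.2, 1.0]
width: 0.998
```

Call:
{"op": "apply_moves", "data": {"deltas": [[100, 0, 0, 0, 0, 0, 0], [100, 0, 0, 0, 0, 0, 0], [100, 0, 0, 0, 0, 0, 0]]}}

```text
t: 9.1
tool_pos: [0.5619, 0.0244, 0.218]
eef_rot: [-1.569, 0.002, 0.443]
contact_force: [-0.7, -0.2, -0.2]
width: 1.0
```

```bash
python3 -c "
from h import *
setcmd(); w=snap('wrist','w8')['color']; 
plan([.538,-.295,.20],-48)
t=load('top0'); print(proj(load('w8'),[[.5616,.0237,.12]]))
"
```

```text
cmd [0.5619 0.0244 0.218 ] [-89.92   0.1   25.37] | meas [0.5617 0.0244 0.2175] [-89.89   0.14  25.37] t 9.15 F [ 0.  -0.1 -0.3] w 1.002
delta [-0.1584, 0.0179, -0.2784] [-0.0001, 1.2805, -0.0023] pos [0.5619 0.0244 0.218 ] yaw [-89.92   0.1   25.37] t 0
[[316.76517567 202.63756785]]
```

View pics/w8.png

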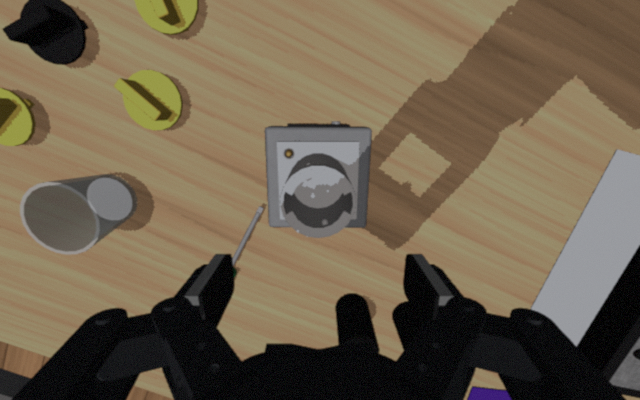

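The pot stands on the base (mouth at about (319,200)), with a peg visible at (289,153). Next I'll go over the black lid.

Call:
{"op": "apply_moves", "data": {"deltas": [[100, -0.01, 0.002, -0.02, 0, 0.1, 0], [100, -0.025, 0.004, -0.045, 0, 0.22, 0], [100, -0.042, 0.006, -0.073, 0, 0.34, 0], [100, -0.06, 0.008, -0.104, 0, 0.46, 0], [100, -0.075, 0.009, -0.135, 0, 0.58, 0]]}}

```text
t: 9.57
tool_pos: [0.5511, -0.1305, 0.2078]
eef_rot: [-1.569, 0.005, -0.142]
contact_force: [1.0, -0.1, 0.6]
width: 1.004
```

```bash
python3 -c "
from h import *
apply([0,-0.075, 0.009, -0.135, 0, 0.58, 0]);plan([.538,-.295,.20],-48)"
```

```text
cmd [ 0.5519 -0.1297  0.209 ] [-89.99   0.12  -7.86] | meas [ 0.5511 -0.1305  0.2078] [-89.92   0.27  -8.16] t 9.57 F [ 1.  -0.1  0.6] w 1.004
delta [0.0088, 0.0089, -0.1657] [0.0006, 0.7005, -0.0021] pos [ 0.5519 -0.1297  0.209 ] yaw [-89.99   0.12  -7.86] t 0
```

Call:
{"op": "apply_moves", "data": {"deltas": [[100, 0.002, 0.002, -0.034, 0, 0.12, 0], [100, 0.004, 0.004, -0.068, 0, 0.24, 0], [100, 0.006, 0.006, -0.1, 0, 0.36, 0], [100, 0.008, 0.008, -0.13, 0, 0.48, 0], [100, 0.009, 0.009, -0.155, 0.001, 0.6, -0.002]]}}

```text
t: 9.98
tool_pos: [0.5395, -0.2865, 0.1986]
eef_rot: [-1.57, 0.002, -0.744]
contact_force: [-0.1, -0.5, 0.1]
width: 0.999
```

```bash
python3 -c "
from h import *
apply([0,0.009, 0.009, -0.155, 0.001, 0.6, -0.002]);plan([.538,-.295,.20],-48)"
```

```text
cmd [ 0.5396 -0.2845  0.1999] [-8.997e+01  2.000e-02 -4.224e+01] | meas [ 0.5395 -0.2865  0.1986] [-89.93   0.11 -42.65] t 9.98 F [-0.1 -0.5  0.1] w 0.999
delta [0.0059, -0.0001, -0.0089] [-0.0005, 0.1005, -0.0003] pos [ 0.5396 -0.2845  0.1999] yaw [-8.997e+01  2.000e-02 -4.224e+01] t 0
```

Call:
{"op": "apply_moves", "data": {"deltas": [[100, 0.006, 0, -0.009, 0, 0.1, 0], [100, 0.006, 0, -0.009, 0, 0.1, 0], [100, 0.006, 0, -0.009, 0, 0.1, 0], [100, 0.006, 0, -0.009, 0, 0.1, 0], [100, 0.006, 0, -0.009, 0, 0.1, 0]]}}

```text
t: 10.4
tool_pos: [0.5389, -0.2936, 0.2003]
eef_rot: [-1.569, 0.001, -0.834]
contact_force: [0.1, -1.1, 0.2]
width: 0.995
```

```bash
python3 -c "
from h import *
apply([0,0.006, 0, -0.009, 0, 0.1, 0]);plan([.538,-.295,.20],-48)
w=snap('wrist','w9')['color'];t=snap('top','t9')['color'];s=snap('scene','s9')['color']
f=lambda i:cv2.convertScaleAbs(i,alpha=1.8,beta=30)
cv2.imwrite('pics/c9.png',np.hstack([cv2.resize(f(w[140:240,270:370]),(400,400),interpolation=cv2.INTER_CUBIC),cv2.resize(t[180:260,265:345],(400,400),interpolation=cv2.INTER_CUBIC)]))
"
```

```text
cmd [ 0.538  -0.2952  0.1999] [-8.997e+01  2.000e-02 -4.797e+01] | meas [ 0.5389 -0.2936  0.2003] [-8.989e+01  3.000e-02 -4.781e+01] t 10.4 F [ 0.1 -1.1  0.2] w 0.995
delta [-0.0001, -0.0001, 0.0001] [-0.0005, 0.0005, -0.0003] pos [ 0.538  -0.2952  0.1999] yaw [-8.997e+01  2.000e-02 -4.797e+01] t 0
```

View pics/w9.png

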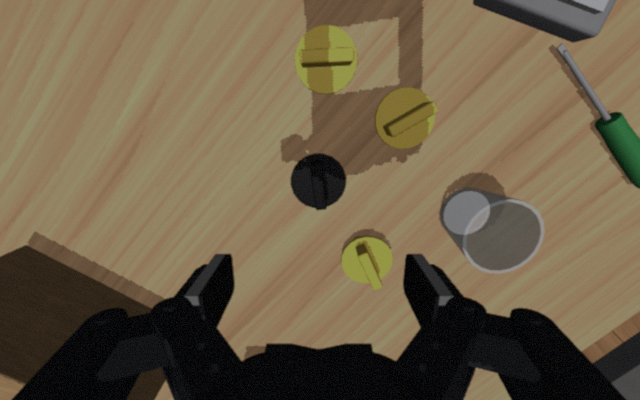

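View pics/c9.png

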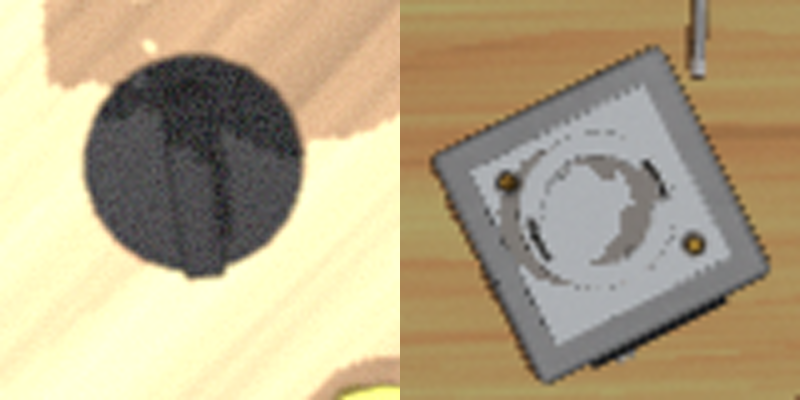

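Run:
```python
from h import *
w=load("w9");t=load("top0")
W=lambda l:np.array(l)/4.+[270,140]
print("yellow",unproj(t,[[391,221],[400,264],[450,182]],.0195).round(3).tolist())
print("lid centre top",unproj(t,[[438.6,228.8]],.0195),"wrist",unproj(w,W([193,163]),.0195))
print("bar near end wrist",unproj(w,W([[206,270],[193,110]]),.0475))
b=unproj(w,W([[185,272],[226,270],[165,125],[217,125]]),.0475);print(b)
for a,c in((0,2),(1,3)): d=b[c]-b[a]; print(np.degrees(np.arctan2(d[1],d[0])))
# predicted pixels for lid with bar at yaw y at measured centre
for yaw in(-48,-44,-52):
  for q in([.025,.006],[.025,-.006],[-.025,-.006],[-.025,.006]):
    v=R.from_euler('z',np.radians(yaw)).apply([*q,.0475])+[*unproj(w,W([193,163]),.0195)[0][:2],0]
    print(yaw,q,((proj(w,v)-[270,140])*4).round())
```

```text
yellow [[0.56, -0.182, 0.019], [0.458, -0.199, 0.019], [0.649, -0.328, 0.019]]
lid centre top [[ 0.53819397 -0.29491567  0.0195    ]] wrist [[ 0.53802619 -0.29193629  0.0195    ]]
bar near end wrist [[ 0.55604155 -0.30663887  0.0475    ]
 [ 0.52437755 -0.27695628  0.0475    ]]
[[ 0.55225113 -0.31083997  0.0475    ]
 [ 0.56001193 -0.30303591  0.0475    ]
 [ 0.52165143 -0.28470655  0.0475    ]
 [ 0.53159141 -0.275683    0.0475    ]]
139.50128832435746
136.09661333767883
-48 [0.025, 0.006] [[215. 277.]]
-48 [0.025, -0.006] [[170. 277.]]
-48 [-0.025, -0.006] [[170.  92.]]
-48 [-0.025, 0.006] [[217.  92.]]
-44 [0.025, 0.006] [[222. 276.]]
-44 [0.025, -0.006] [[177. 278.]]
-44 [-0.025, -0.006] [[163.  93.]]
-44 [-0.025, 0.006] [[210.  90.]]
-52 [0.025, 0.006] [[209. 278.]]
-52 [0.025, -0.006] [[164. 275.]]
-52 [-0.025, -0.006] [[177.  90.]]
-52 [-0.025, 0.006] [[224.  94.]]
```

```bash
python3 -c "
from h import *
plan([.5385,-.2935,.095],-44)"
```

```text
cmd [ 0.538  -0.2952  0.1999] [-8.997e+01  2.000e-02 -4.797e+01] | meas [ 0.5393 -0.2941  0.2011] [-8.989e+01 -7.000e-02 -4.784e+01] t 10.55 F [ 0.7 -0.1 -0.9] w 1.001
delta [-0.0009, 0.1049, 0.0014] [-0.0005, -0.0693, -0.0003] pos [ 0.538  -0.2952  0.1999] yaw [-8.997e+01  2.000e-02 -4.797e+01] t 0
```

Call:
{"op": "apply_moves", "data": {"deltas": [[60, -0.001, 0.03, 0.001, 0, -0.069, 0], [60, -0.001, 0.06, 0.001, 0, -0.069, 0], [60, -0.001, 0.085, 0.001, 0, -0.069, 0], [60, -0.001, 0.1, 0.001, 0, -0.069, 0], [60, -0.001, 0.105, 0.001, 0, -0.069, 0]]}}

```text
t: 10.97
tool_pos: [0.538, -0.2919, 0.0933]
eef_rot: [-1.569, 0.004, -0.767]
contact_force: [-0.0, 0.4, -0.8]
width: 0.601
```

Call:
{"op": "apply_moves", "data": {"deltas": [[60, 0, 0, 0, 0, 0, 0], [60, 0, 0, 0, 0, 0, 0], [60, 0, 0, 0, 0, 0, 0], [60, 0, 0, 0, 0, 0, 0]]}}

```text
t: 11.3
tool_pos: [0.5403, -0.2945, 0.0976]
eef_rot: [-1.569, -0.005, -0.768]
contact_force: [-0.3, -0.7, 0.0]
width: 0.599
```

```bash
python3 -c "
from h import *
apply([0,-0.001, 0.105, 0.001, 0, -0.069, 0]);plan([.5385,-.2935,.095],-44)
w=snap('wrist','w10')['color']
f=lambda i:cv2.convertScaleAbs(i,alpha=2.5,beta=30)
cv2.imwrite('pics/c10.png',f(cv2.resize(w[130:330,200:440],(720,600),interpolation=cv2.INTER_CUBIC)))
"
```

```text
cmd [ 0.5381 -0.2937  0.0949] [-8.997e+01  2.000e-02 -4.402e+01] | meas [ 0.5403 -0.2945  0.0976] [-89.88  -0.27 -44.  ] t 11.3 F [-0.3 -0.7  0. ] w 0.599
delta [0.0002, -0.0001, 0.0004] [-0.0005, -0.0003, -0.0003] pos [ 0.5381 -0.2937  0.0949] yaw [-8.997e+01  2.000e-02 -4.402e+01] t 0
```

View pics/c10.png

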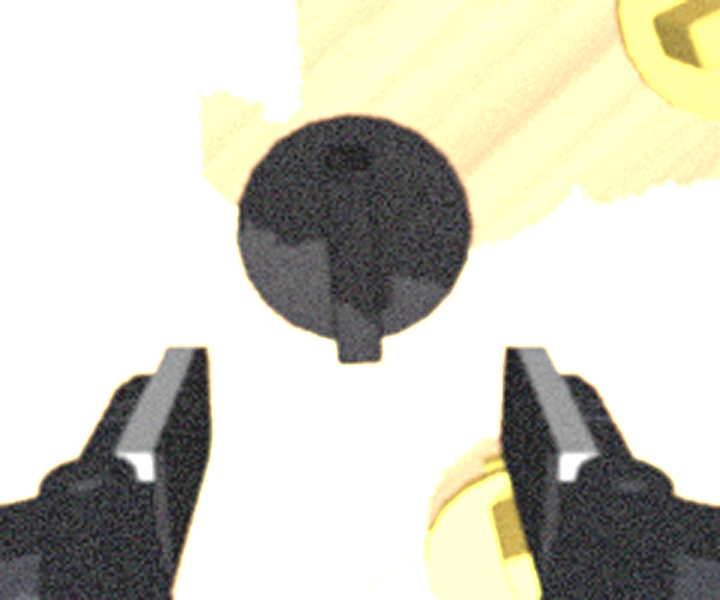

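Run:
```python
from h import *
w=load("w10"); W=lambda l:np.array(l)/3.+[200,130]
print("disc",unproj(w,W([355,228]),.0195))
n=unproj(w,W([361,362]),.0475)[0];f=unproj(w,W([351,155]),.0475)[0]
d=n-f;print(n,f,(n+f)/2,np.linalg.norm(d),np.degrees(np.arctan2(d[1],d[0])))
for yaw in (-44,-42,-40):
  for q in([.025,0,.0475],[-.025,0,.0475],[.025,0,.0195],[-.025,0,.0195]):
    v=R.from_euler('z',np.radians(yaw)).apply(q)+[*unproj(w,W([355,228]),.0195)[0][:2],0]
    print(yaw,q,((proj(w,v)-[200,130])*3).round())
plan([.5385,-.2935,.095],-44)
```

```text
disc [[ 0.53781146 -0.29134468  0.0195    ]]
[ 0.55711475 -0.30797081  0.0475    ] [ 0.51803523 -0.27361096  0.0475    ] [ 0.53757499 -0.29079089  0.0475    ] 0.05203659867892306 -41.32287188853633
-44 [0.025, 0, 0.0475] [[355. 360.]]
-44 [-0.025, 0, 0.0475] [[355. 162.]]
-44 [0.025, 0, 0.0195] [[355. 314.]]
-44 [-0.025, 0, 0.0195] [[355. 136.]]
-42 [0.025, 0, 0.0475] [[359. 360.]]
-42 [-0.025, 0, 0.0475] [[351. 162.]]
-42 [0.025, 0, 0.0195] [[358. 314.]]
-42 [-0.025, 0, 0.0195] [[352. 136.]]
-40 [0.025, 0, 0.0475] [[362. 360.]]
-40 [-0.025, 0, 0.0475] [[348. 162.]]
-40 [0.025, 0, 0.0195] [[361. 314.]]
-40 [-0.025, 0, 0.0195] [[348. 136.]]
cmd [ 0.5381 -0.2937  0.0949] [-8.997e+01  2.000e-02 -4.402e+01] | meas [ 0.5402 -0.2944  0.0975] [-89.88  -0.25 -44.01] t 11.35 F [-0.6 -0.3 -0.5] w 0.6
delta [0.0002, -0.0001, 0.0004] [-0.0005, -0.0003, -0.0003] pos [ 0.5381 -0.2937  0.0949] yaw [-8.997e+01  2.000e-02 -4.402e+01] t 0
```

```bash
python3 -c "
from h import *
plan([.5378,-.2918,.06],-41.5); plan([.5378,-.2918,.0245],-41.5)"
```

```text
cmd [ 0.5381 -0.2937  0.0949] [-8.997e+01  2.000e-02 -4.402e+01] | meas [ 0.5402 -0.2944  0.0975] [-89.88  -0.25 -44.01] t 11.35 F [-0.6 -0.3 -0.5] w 0.6
delta [-0.0015, 0.0349, 0.0011] [-0.0005, -0.0439, -0.0003] pos [ 0.5381 -0.2937  0.0949] yaw [-8.997e+01  2.000e-02 -4.402e+01] t 0
cmd [ 0.5381 -0.2937  0.0949] [-8.997e+01  2.000e-02 -4.402e+01] | meas [ 0.5402 -0.2944  0.0975] [-89.88  -0.25 -44.01] t 11.35 F [-0.6 -0.3 -0.5] w 0.6
delta [-0.0015, 0.0704, 0.0011] [-0.0005, -0.0439, -0.0003] pos [ 0.5381 -0.2937  0.0949] yaw [-8.997e+01  2.000e-02 -4.402e+01] t 0
```

Call:
{"op": "apply_moves", "data": {"deltas": [[60, -0.0015, 0.012, 0.001, 0, -0.044, 0], [60, -0.0015, 0.022, 0.001, 0, -0.044, 0], [60, -0.0015, 0.032, 0.001, 0, -0.044, 0], [60, -0.0015, 0.04, 0.001, 0, -0.044, 0], [60, -0.0015, 0.047, 0.001, 0, -0.044, 0]]}}

```text
t: 11.77
tool_pos: [0.5388, -0.292, 0.0479]
eef_rot: [-1.569, -0.001, -0.725]
contact_force: [-0.3, 0.2, 0.2]
width: 0.6
```

Call:
{"op": "apply_moves", "data": {"deltas": [[60, 0, 0.006, 0, 0, 0, 0], [60, 0, 0.011, 0, 0, 0, 0], [60, 0, 0.015, 0, 0, 0, 0], [60, 0, 0.018, 0, 0, 0, 0], [60, 0, 0.02, 0, 0, 0, 0]]}}

```text
t: 12.18
tool_pos: [0.5391, -0.2921, 0.0287]
eef_rot: [-1.569, -0.002, -0.724]
contact_force: [-0.9, 0.9, 0.3]
width: 0.6
```

Call:
{"op": "apply_moves", "data": {"deltas": [[60, 0, 0.002, 0, 0, 0, 0], [60, 0, 0.003, 0, 0, 0, 0], [60, 0, 0.003, 0, 0, 0, 0], [60, 0, 0.003, 0, 0, 0, 0]]}}

```text
t: 12.52
tool_pos: [0.5392, -0.2922, 0.0262]
eef_rot: [-1.569, -0.002, -0.724]
contact_force: [-0.3, -0.4, -0.1]
width: 0.596
```

```bash
python3 -c "
from h import *
apply([0,-0.0015, 0.047, 0.001, 0, -0.044, 0]);apply([0,0,.023,0,0,0,0]);plan([.5378,-.2918,.0245],-41.5)
w=snap('wrist','w11')['color']
f=lambda i:cv2.convertScaleAbs(i,alpha=2.5,beta=30)
cv2.imwrite('pics/c11.png',f(cv2.resize(w[160:360,200:440],(720,600),interpolation=cv2.INTER_CUBIC)))
"
```

```text
cmd [ 0.5377 -0.2919  0.0249] [-8.997e+01  2.000e-02 -4.150e+01] | meas [ 0.5392 -0.2922  0.0262] [-89.9   -0.11 -41.5 ] t 12.52 F [-0.3 -0.4 -0.1] w 0.596
delta [0.0, 0.0004, 0.0001] [-0.0005, 0.0001, -0.0003] pos [ 0.5377 -0.2919  0.0249] yaw [-8.997e+01  2.000e-02 -4.150e+01] t 0
```

View pics/c11.png

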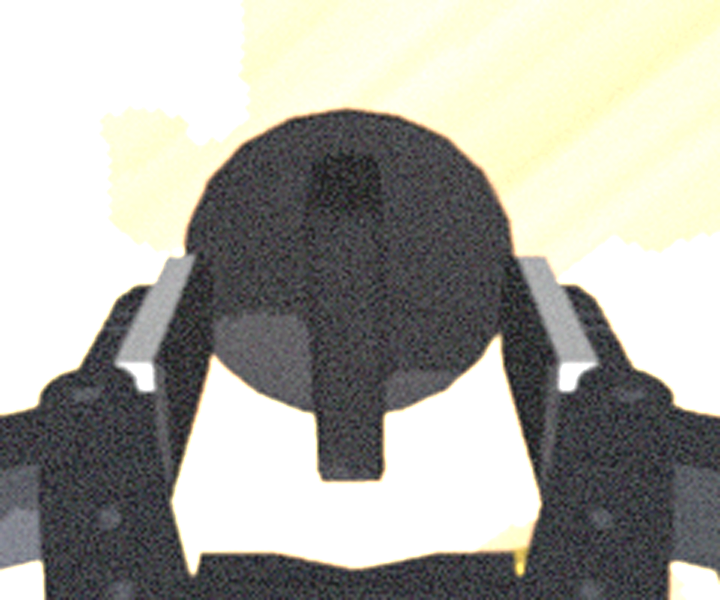

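Run:
```python
from h import *
w=load("w11"); W=lambda l:np.array(l)/3.+[200,160]
print("disc",unproj(w,W([350,263]),.0195))
n=unproj(w,W([351,474]),.0475)[0];f=unproj(w,W([348,205]),.0475)[0];d=n-f
print(n,f,np.linalg.norm(d),np.degrees(np.arctan2(d[1],d[0])))
st=arm.read_state(); R0=R.from_euler("xyz",st["eef_rot"])
print(R0.inv().apply(n-st["tool_pos"]),R0.inv().apply(unproj(w,W([350,263]),.0195)[0]-st["tool_pos"]))
```

```text
disc [[ 0.53722302 -0.29107615  0.0195    ]]
[ 0.5562812  -0.30758022  0.0475    ] [ 0.51968309 -0.27578746  0.0475    ] 0.04847886824348676 -40.98083294892847
[ 0.02295984 -0.02119173 -0.00022687] [-0.00231005  0.00675346 -0.00053892]
```

Call:
{"op": "apply_moves", "data": {"deltas": [[60, -0.002, 0.0015, 0, 0, 0, 0], [40, -0.002, 0.0015, 0, 0, 0, 0], [20, -0.002, 0.0015, 0, 0, 0, 0], [0, -0.002, 0.0015, 0, 0, 0, 0], [0, -0.002, 0.0015, 0, 0, 0, 0]]}}

```text
t: 12.98
tool_pos: [0.5378, -0.2908, 0.0247]
eef_rot: [-1.569, -0.002, -0.724]
contact_force: [0.3, 0.1, -0.7]
width: 0.126
```

Call:
{"op": "apply_moves", "data": {"deltas": [[0, 0, 0, 0, 0, 0, 0], [0, 0, 0, 0, 0, 0, 0], [0, 0, 0, 0, 0, 0, 0], [0, 0, 0, 0, 0, 0, 0]]}}

```text
t: 13.32
tool_pos: [0.5378, -0.2908, 0.0247]
eef_rot: [-1.569, -0.002, -0.724]
contact_force: [0.6, 0.8, 1.6]
width: 0.13
```

```bash
python3 -c "
from h import *
apply([0,-0.002, 0.0015, 0, 0, 0, 0]);plan([.5378,-.2918,.0245],-41.5)
w=snap('wrist','w12')['color']
f=lambda i:cv2.convertScaleAbs(i,alpha=2.5,beta=30)
cv2.imwrite('pics/c12.png',f(cv2.resize(w[160:360,200:440],(720,600),interpolation=cv2.INTER_CUBIC)))
"
```

```text
cmd [ 0.5362 -0.2906  0.0234] [-8.997e+01  2.000e-02 -4.150e+01] | meas [ 0.5378 -0.2908  0.0247] [-89.9   -0.11 -41.49] t 13.32 F [0.6 0.8 1.6] w 0.13
delta [0.002, -0.0011, 0.0001] [-0.0005, 0.0001, -0.0003] pos [ 0.5362 -0.2906  0.0234] yaw [-8.997e+01  2.000e-02 -4.150e+01] t 0
```

View pics/c12.png

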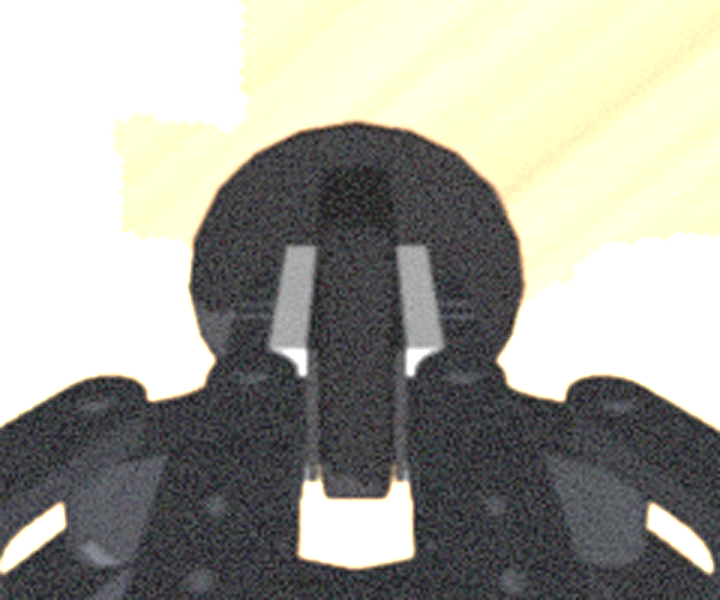

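The lid is gripped by its bar (width 0.13 = 11 mm, bar central between the pads). Lifting.

Call:
{"op": "apply_moves", "data": {"deltas": [[0, 0, -0.01, 0, 0, 0, 0], [0, 0, -0.04, 0, 0, 0, 0], [0, 0, -0.08, 0, 0, 0, 0], [0, 0, -0.12, 0, 0, 0, 0], [0, 0, -0.15, 0, 0, 0, 0]]}}

```text
t: 13.78
tool_pos: [0.5378, -0.2913, 0.1779]
eef_rot: [-1.569, -0.005, -0.724]
contact_force: [0.7, 0.2, -0.4]
width: 0.125
```

```bash
python3 -c "
from h import *
setcmd(); p,e=cmd(); 
import pickle; pickle.dump((np.array([.5378,-.2908,.1747]),np.array([-1.569,-.002,-.724])),open('cmd.pkl','wb'))
plan([.5616,.0237,.177],-64.6)
w=snap('scene','s13')['color']
cv2.imwrite('pics/c13.png',cv2.resize(w[60:260,200:440],(720,600)))
"
```

```text
cmd [ 0.5378 -0.2908  0.1747] [-89.9   -0.11 -41.48] | meas [ 0.5378 -0.2913  0.1779] [-89.9   -0.26 -41.49] t 13.78 F [ 0.7  0.2 -0.4] w 0.125
delta [-0.1905, -0.0022, 0.2514] [-0.0022, 0.4035, 0.0016] pos [ 0.5378 -0.2908  0.1747] yaw [-89.9   -0.11 -41.48] t 0
```

View pics/c13.png

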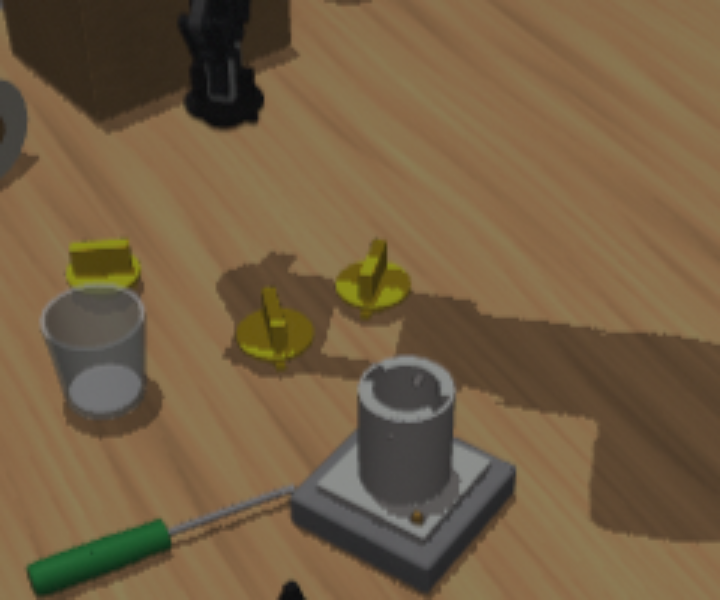

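Run:
```python
from h import *
s=load("s13");t=load("t9")
print(unproj(s,[406.5/3+200,390/3+60],.12))
# top: pot rim circle in c9 crop (2nd panel, scale5, origin 265,180): arcs
print(unproj(t,[[ (590-400)/5+265,222/5+180]],.12))
for c,n in((s,'s'),(t,'t')): print(n,proj(c,[[.5616,.0237,.12],[.5616,.0237,.12]])[0])
```

```text
[[0.56144166 0.02550669 0.12      ]]
[[0.55617848 0.02492925 0.12      ]]
s [334.96804944 189.5026602 ]
t [303.52041914 221.8067854 ]
```

Call:
{"op": "apply_moves", "data": {"deltas": [[0, -0.022, 0, 0.028, 0, 0.05, 0], [0, -0.046, 0, 0.06, 0, 0.1, 0], [0, -0.071, -0.001, 0.093, 0, 0.15, 0], [0, -0.095, -0.001, 0.126, -0.001, 0.2, 0.001], [0, -0.119, -0.001, 0.157, -0.001, 0.25, 0.001]]}}

```text
t: 14.25
tool_pos: [0.5519, -0.0926, 0.1759]
eef_rot: [-1.57, -0.0, -0.977]
contact_force: [1.0, -0.3, -1.2]
width: 0.126
```

Call:
{"op": "apply_moves", "data": {"deltas": [[0, -0.0365, -0.001, 0.0195, 0, 0.04, 0], [0, -0.0665, -0.001, 0.0355, 0, 0.08, 0], [0, -0.0805, -0.001, 0.043, -0.001, 0.115, 0.001], [0, -0.0905, -0.001, 0.048, -0.001, 0.14, 0.001], [0, -0.0925, -0.001, 0.0495, -0.001, 0.153, 0.001]]}}

```text
t: 14.67
tool_pos: [0.54, 0.0123, 0.1767]
eef_rot: [-1.572, 0.002, -1.125]
contact_force: [-0.3, -0.5, -0.7]
width: 0.129
```

Call:
{"op": "apply_moves", "data": {"deltas": [[0, 0, 0, 0, 0, 0, 0], [0, 0, 0, 0, 0, 0, 0], [0, 0, 0, 0, 0, 0, 0]]}}

```text
t: 14.92
tool_pos: [0.5415, 0.0089, 0.1767]
eef_rot: [-1.571, 0.0, -1.128]
contact_force: [0.5, 0.4, -0.8]
width: 0.128
```

```bash
python3 -c "
from h import *
apply([0,-0.119, -0.001, 0.157, -0.001, 0.25, 0.001]);apply([0,-0.0925, -0.001, 0.0495, -0.001, 0.153, 0.001])
plan([.5616,.0237,.177],-64.6)"
```

```text
cmd [0.5416 0.01   0.1767] [-8.999e+01  3.000e-02 -6.457e+01] | meas [0.5415 0.0089 0.1767] [-8.999e+01  1.000e-02 -6.463e+01] t 14.92 F [ 0.5  0.4 -0.8] w 0.128
delta [-0.0038, -0.0003, 0.024] [-0.0001, 0.0005, -0.0005] pos [0.5416 0.01   0.1767] yaw [-8.999e+01  3.000e-02 -6.457e+01] t 0
```

Call:
{"op": "apply_moves", "data": {"deltas": [[0, -0.001, 0, 0.008, 0, 0, 0], [0, -0.0025, 0, 0.016, 0, 0, 0], [0, -0.004, 0, 0.022, 0, 0, 0], [0, -0.004, 0, 0.0242, 0, 0, 0], [0, -0.004, 0, 0.0242, 0, 0, 0]]}}

```text
t: 15.33
tool_pos: [0.5622, 0.0242, 0.1765]
eef_rot: [-1.57, 0.0, -1.127]
contact_force: [-0.8, 0.2, -1.3]
width: 0.128
```

Call:
{"op": "apply_moves", "data": {"deltas": [[0, 0, 0, 0, 0, 0, 0], [0, 0, 0, 0, 0, 0, 0], [0, 0, 0, 0, 0, 0, 0]]}}

```text
t: 15.58
tool_pos: [0.561, 0.024, 0.1765]
eef_rot: [-1.571, 0.001, -1.127]
contact_force: [1.3, -0.0, -0.4]
width: 0.132
```

```bash
python3 -c "
from h import *
apply([0,-0.004,0,.0242,0,0,0]);plan([.5616,.0237,.177],-64.6)
w=snap('wrist','w14')['color'];s=snap('scene','s14')['color']
cv2.imwrite('pics/c14.png',np.hstack([cv2.resize(w[120:320,220:420],(400,400)),cv2.resize(s[120:260,265:405],(400,400))]))
"
```

```text
cmd [0.5617 0.024  0.1767] [-8.999e+01  3.000e-02 -6.457e+01] | meas [0.561  0.024  0.1765] [-9.003e+01  6.000e-02 -6.458e+01] t 15.58 F [ 1.3 -0.  -0.4] w 0.132
delta [0.0002, -0.0003, -0.0002] [-0.0001, 0.0005, -0.0005] pos [0.5617 0.024  0.1767] yaw [-8.999e+01  3.000e-02 -6.457e+01] t 0
```

View pics/c14.png

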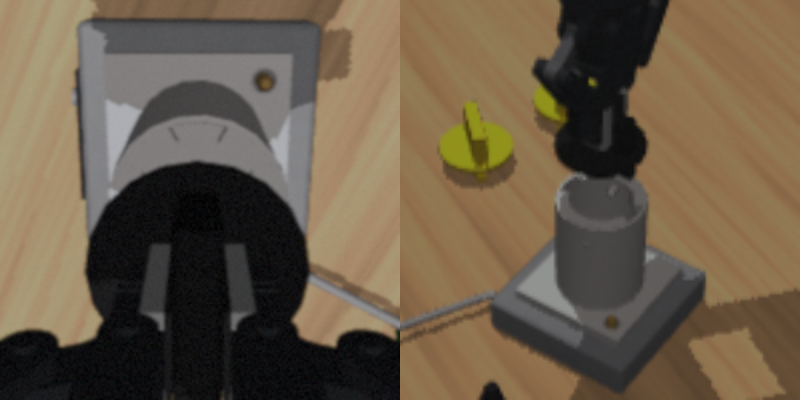

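The flange gap (col 198 in the crop) lines up with the bar (col 197), and the lid is over the mouth. Lowering.

Call:
{"op": "apply_moves", "data": {"deltas": [[0, 0, 0.008, 0, 0, 0, 0], [0, 0, 0.015, 0, 0, 0, 0], [0, 0, 0.021, 0, 0, 0, 0], [0, 0, 0.026, 0, 0, 0, 0], [0, 0, 0.03, 0, 0, 0, 0]]}}

```text
t: 16.1
tool_pos: [0.5608, 0.024, 0.1455]
eef_rot: [-1.572, 0.002, -1.127]
contact_force: [-0.3, 0.3, -0.7]
width: 0.126
```

Call:
{"op": "apply_moves", "data": {"deltas": [[0, 0, 0.002, 0, 0, 0, 0], [0, 0, 0.004, 0, 0, 0, 0], [0, 0, 0.006, 0, 0, 0, 0], [0, 0, 0.008, 0, 0, 0, 0]]}}

```text
t: 16.43
tool_pos: [0.5615, 0.024, 0.1386]
eef_rot: [-1.57, 0.0, -1.127]
contact_force: [0.2, 0.3, -0.2]
width: 0.127
```

Call:
{"op": "apply_moves", "data": {"deltas": [[0, 0, 0.002, 0, 0, 0, 0], [0, 0, 0.004, 0, 0, 0, 0], [0, 0, 0.006, 0, 0, 0, 0], [0, 0, 0.0075, 0, 0, 0, 0]]}}

```text
t: 16.77
tool_pos: [0.5613, 0.024, 0.1309]
eef_rot: [-1.571, 0.001, -1.127]
contact_force: [-0.4, -0.1, -0.6]
width: 0.129
```

Call:
{"op": "apply_moves", "data": {"deltas": [[0, 0, 0.0008, 0, 0, 0, 0], [0, 0, 0.0012, 0, 0, 0, 0], [0, 0, 0.0012, 0, 0, 0, 0], [0, 0, 0.0012, 0, 0, 0, 0]]}}

```text
t: 17.1
tool_pos: [0.5612, 0.024, 0.1302]
eef_rot: [-1.571, 0.001, -1.127]
contact_force: [-1.7, 0.3, 2.5]
width: 0.126
```

```bash
python3 -c "
from h import *
apply([0,0,.0467,0,0,0,0]);plan([.5616,.0237,.13],-64.6)
w=snap('wrist','w15')['color'];s=snap('scene','s15')['color']
cv2.imwrite('pics/c15.png',np.hstack([cv2.resize(w[120:320,220:420],(400,400)),cv2.resize(s[160:240,295:375],(400,400),interpolation=cv2.INTER_CUBIC)]))
"
```

```text
cmd [0.5617 0.024  0.13  ] [-8.999e+01  3.000e-02 -6.457e+01] | meas [0.5612 0.024  0.1302] [-9.000e+01  4.000e-02 -6.458e+01] t 17.1 F [-1.7  0.3  2.5] w 0.126
delta [0.0002, 0.0, -0.0002] [-0.0001, 0.0005, -0.0005] pos [0.5617 0.024  0.13  ] yaw [-8.999e+01  3.000e-02 -6.457e+01] t 0
```

View pics/c15.png

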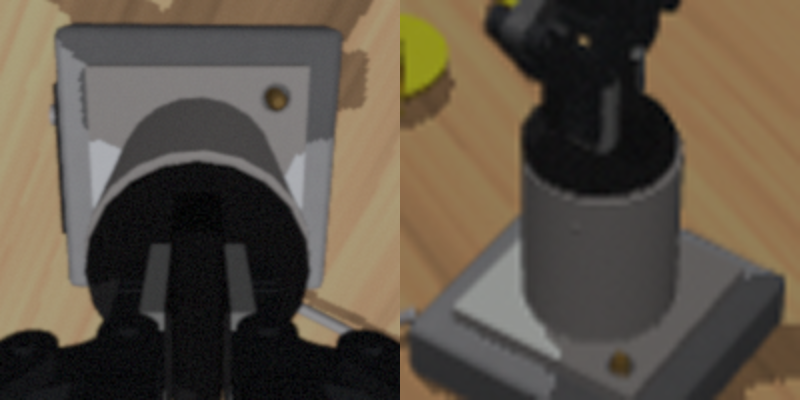

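The disc lies flush on the rim, the height is as predicted (0.130) and contact is 2.5 N. Next I'll turn it 45° clockwise.

Call:
{"op": "apply_moves", "data": {"deltas": [[0, 0, 0, 0, 0, 0.06, 0], [0, 0, 0, 0, 0, 0.13, 0], [0, 0, 0, 0, 0, 0.2, 0], [0, 0, 0, 0, 0, 0.27, 0], [0, 0, 0, 0, 0, 0.34, 0]]}}

```text
t: 17.62
tool_pos: [0.5626, 0.0237, 0.1302]
eef_rot: [-1.568, -0.0, -1.47]
contact_force: [0.8, -1.1, 1.3]
width: 0.128
```

```bash
python3 -c "
from h import *
apply([0,0,0,0,0,.34,0]);plan([.5617,.024,.13],-109.6);print(arm.read_state()['wrist_torque'])"
```

```text
cmd [0.5617 0.024  0.13  ] [-9.000e+01  3.000e-02 -8.405e+01] | meas [0.5626 0.0237 0.1302] [-8.986e+01 -2.000e-02 -8.425e+01] t 17.62 F [ 0.8 -1.1  1.3] w 0.128
delta [-0.0, 0.0, -0.0] [0.0001, 0.4459, -0.0005] pos [0.5617 0.024  0.13  ] yaw [-9.000e+01  3.000e-02 -8.405e+01] t 0
[-0.12541093 -0.11077782  0.02549421]
```

Call:
{"op": "apply_moves", "data": {"deltas": [[0, 0, 0, 0, 0, 0.07, 0], [0, 0, 0, 0, 0, 0.14, 0], [0, 0, 0, 0, 0, 0.21, 0], [0, 0, 0, 0, 0, 0.28, 0], [0, 0, 0, 0, 0, 0.34, 0]]}}

```text
t: 18.03
tool_pos: [0.5625, 0.0236, 0.1302]
eef_rot: [-1.568, 0.0, -1.81]
contact_force: [0.2, -0.6, 0.6]
width: 0.131
```

Call:
{"op": "apply_moves", "data": {"deltas": [[0, 0, 0, 0, 0, 0.05, 0], [0, 0, 0, 0, 0, 0.085, 0], [0, 0, 0, 0, 0, 0.105, 0], [0, 0, 0, 0, 0, 0.105, 0], [0, 0, 0, 0, 0, 0.105, 0]]}}

```text
t: 18.45
tool_pos: [0.5621, 0.0238, 0.1302]
eef_rot: [-1.569, 0.001, -1.911]
contact_force: [0.8, 0.2, 1.7]
width: 0.125
```

```bash
python3 -c "
from h import *
apply([0,0,0,0,0,.34,0]);apply([0,0,0,0,0,.105,0]);plan([.5617,.024,.13],-109.6);print(arm.read_state()['wrist_torque'])
w=snap('wrist','w16')['color'];s=snap('scene','s16')['color']
cv2.imwrite('pics/c16.png',np.hstack([cv2.resize(w[120:320,220:420],(400,400)),cv2.resize(s[160:240,295:375],(400,400),interpolation=cv2.INTER_CUBIC)]))
"
```

```text
cmd [0.5617 0.024  0.13  ] [-9.0010e+01  2.0000e-02 -1.0955e+02] | meas [0.5621 0.0238 0.1302] [-8.9920e+01  4.0000e-02 -1.0952e+02] t 18.45 F [0.8 0.2 1.7] w 0.125
delta [0.0, 0.0, -0.0] [0.0002, 0.0009, -0.0004] pos [0.5617 0.024  0.13  ] yaw [-9.0010e+01  2.0000e-02 -1.0955e+02] t 0
[-0.17416564 -0.13584519  0.0353436 ]
```

View pics/c16.png

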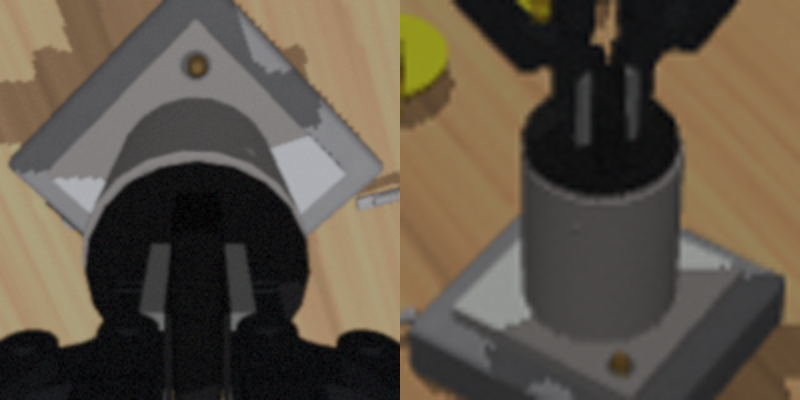

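View pics/s16.png

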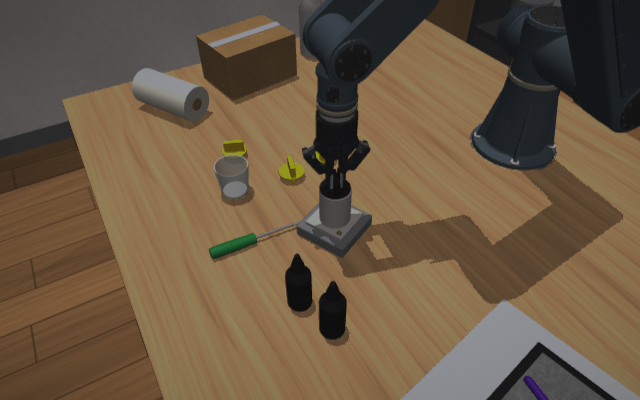

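The bar (col 196 in the crop) points at the peg (col 197). The foot is still square on the base, and the bystanders stand where they were. I'll settle briefly and hand in.

Call:
{"op": "apply_moves", "data": {"deltas": [[0, 0, 0, 0, 0, 0, 0], [0, 0, 0, 0, 0, 0, 0], [0, 0, 0, 0, 0, 0, 0], [0, 0, 0, 0, 0, 0, 0]]}}

```text
t: 18.88
tool_pos: [0.5617, 0.0239, 0.1302]
eef_rot: [-1.57, 0.001, -1.912]
contact_force: [2.1, -1.2, 3.7]
width: 0.129
```

```bash
python3 -c "
from h import *
plan([.5617,.024,.13],-109.6);print(arm.sign_off())"
```

```text
cmd [0.5617 0.024  0.13  ] [-9.0010e+01  2.0000e-02 -1.0955e+02] | meas [0.5617 0.0239 0.1302] [-8.9970e+01  4.0000e-02 -1.0955e+02] t 18.88 F [ 2.1 -1.2  3.7] w 0.129
delta [0.0, 0.0, -0.0] [0.0002, 0.0009, -0.0004] pos [0.5617 0.024  0.13  ] yaw [-9.0010e+01  2.0000e-02 -1.0955e+02] t 0
the job is handed in; nothing more can be done
None
```

I seated the pot on the base with both pegs through its foot, then lowered the black lid into its mouth. I turned the lid 45° clockwise and handed in at 18.9 s with the bar still gripped. No verdict was reported.

**Last checks**
- **Lid height:** the tool is at z = 0.1302 m, which is where it should be with the lid fully down.
- **Lid angle:** the tool turned from -64.6° to -109.55°. In the wrist picture the bar points straight at a peg.
- **Grip:** the fingers hold the bar at 11 mm opening, with light contact of about 4 N in total. The grip force itself is not measured separately.
- **Pot:** the foot still sits square on the base.
- **Bystanders:** the bottles, cup and screwdriver looked unmoved in the last scene picture. I did not measure their positions.

**Disagreements:** the three cameras differed by up to about 4 mm on absolute positions, so I aligned the pot using the wrist camera's view of the peg through the foot's hole. After quick moves the measured tool position also wandered by up to about 5 mm, so I let it settle before the fine steps.

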